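Load a board carrier and index it under the hot bar

TASK

Get the green board ready for bonding: lift its black carrier (green tag on the upper edge) out of the rack, lay it flat on the bench, board up, and let go, so that you can take it again by its long sides and seat it fully in the nest of the press slide, gold contacts towards the press column. Then pull up the red index knob, slide the carriage along until it is under the head, and let the pin drop fully home in the hole there. Leave the other carriers and the things on the bench where they are.

Things in the scene. Friction and masses are not known exactly. Their poses are not given: they have to be found in the camera images.
- carrier_center (a point): Centre of the carrier to load: black plate 56 x 90 x 16 mm, 0.1-0.17 kg, green board sunk in one face (grip it as a plain block). z axis out of the board face, x (56 mm) to the edge with gold contacts, y along the 90 mm. Starts upright in any rack slot: x down, z level, roughly away from the robot, centre 36 mm and the upper edge (green tag) 64 mm above the bench.
- carrier_contact (a point): Middle of the carrier's gold contact edge on its board face: 28 mm along x and 8 mm along z from carrier_center. Meets nest_contact when the carrier is seated the right way round.
- carrier_blue_center (a point): Centre of a like carrier with a blue board and blue tag, in another slot of the rack. Leave it.
- carrier_empty_center (a point): Centre of a like carrier without board or tag, in the third slot. Leave it.
- rack: Blue rack 170 x 104 mm, fixed; origin on the bench under its centre, x roughly away from the robot. Three slots at x = -52, 0, +52 mm, 19 mm wide, floors 8 mm and ribs 26 mm above the bench, side walls 28 mm. Carriers stand with their 90 mm length along the rack's y, 36 mm free between neighbours, and come out straight up.
- nest (a point): Centre of the nest floor on the press carriage, 38 mm above the bench; moves with it. Press axes: x to the back (column), y along the rails, z up. The carrier lies here flat, its x along nest x, its centre 8 mm above. Brass corner fences 9 mm high, flared to 17 mm, leave 2.5 mm play; the middle 58 mm of both long sides is open for fingers. The knob stands 90 mm in front (-x).
- nest_contact (a point): Where carrier_contact lies when the carrier is fully seated the right way round: 28 mm along x and 16 mm along z from nest.
- knob (a point): Middle of the red pull knob of the index plunger at the carriage's front: upright cylinder 26 mm across, 24 mm high, its middle 76 mm above the bench with the pin home; an 18 mm sleeve stands below it on the carriage (38 mm high). Moves with the carriage; axes as for nest. Pull straight up; a spring pushes it down (7 N at rest, 11 N at 12 mm).
- plunger (a joint): Lift of the plunger (m): 0 with the pin home, 0.014 at its upper stop. The pin sits 9 mm deep in the hole, so it is clear from 0.0095 on; let down between the holes it rides on the strip at 0.009.
- carriage (a joint): Travel of the carriage (m) along the press's -y (towards the robot's right): 0 at the loading station, where it starts pinned and clear of the head; 0.140 with the pin over the bonding hole, under the head; it can run on to 0.160. Rail friction 2 N. The pin has 1 mm play in its hole either way.
- bond_hole (a point): Mouth of the bonding hole in the steel index strip, 25 mm above the bench; the knob stands over it with the carriage at 0.140. Axes as for nest. The fixed press stands on a plate 12 mm high that reaches 215 mm to +y and 95 mm to -y of here; its column and head are behind this station, all over 90 mm behind the knob's path, the hot-bar blade 86 mm above the bench.
- alcohol: White plastic alcohol bottle, 52 mm across, 115 mm high; origin under its centre. Leave it.
- flux_jar: Amber flux jar, 44 mm across, 55 mm high; origin under its centre. Leave it.
- charger: White charger block 50 x 50 x 45 mm; origin under its centre. Leave it.
- acf_reel: Small tape reel lying flat, 72 mm across, 12 mm high; origin under its centre. Leave it.
- driver: Screwdriver 170 mm long lying on the bench along its x axis. Leave it.

How it is judged:
By the outcome, as a careful person would: the job done as asked, in the order asked, and still so for the second after the job is handed in, with the robot touching nothing.
It also fails if it takes over 72 s, if anything falls off the work surface, if the arm or the gripper's body presses on something with over 40 N, if the wrist force passes 120 N, or if a joint passes its speed limit or range.

ROBOT

A 6-joint arm with a two-finger parallel gripper is mounted at the origin on the work surface. World frame = base frame: x ahead of the robot, y to its left, z up, the work surface at z = 0. Lengths are in mm, angles in degrees, forces in N, time in s.
With the tool pointing down it reaches from about 350 to 775 mm from the base axis. Payload 7.3 kg.
Tool frame: the origin (TCP) lies at the very end of the fingers, on their centre line; the grasp point (between the pads) lies 19 mm behind it (ctrl.grip_point_offset is the distance from the TCP to the grasp point, in mm); z points along the fingers, y is the line along which they close (so a half turn about z gives the same grasp; the last joint's range is limited). The gripper opens to 92 mm and grips with 3 to 60 N. Pads are 19 mm wide; open, the fingers measure 130 mm over their backs; the gripper's body (75 mm by 190 mm) begins 47 mm behind the grasp point.
Start: joints at [63.656, 19.595, 87.324, -0, 73.075, -8.365], TCP at [162.04, 499.388, 226.741] pointing down, gripper open.
Joint ranges: [-145.02, 145.02], [-44.19, 115.74], [2.07, 154.8], [-57.11, 237.11], [16.16, 152.29], [-177.93, 177.93]. Speed limits (degrees/s): [147.25, 147.25, 180, 180, 180, 180].

INTERFACE

Orientations are given as [roll, pitch, yaw] about the fixed x, y, z axes, in that order (R = Rz(yaw) Ry(pitch) Rx(roll)).
In Python, from station import ctrl gives the robot as it stands. The module is installed in compiled form; this text tells all that it offers.
- The arm moves only by the shell command python3 -m handwheel 'ROWS' [OPENING] [FORCE]. ROWS is JSON, a list of rows, each an object of numbers: "tx", "ty", "tz": the shift along the tool's x, y, z in mm; "wx", "wy", "wz": the turn, a rotation vector about the tool's x, y, z in rad. A call has exactly 5 rows; each row is the pose to reach, as a shift and turn from the pose commanded when the call began, along the tool's axes at that moment; what a row does not reach only later rows make up. A row lasts 1/12 s, in which the tool goes at most 41.7 mm and 7.16 degrees, less where a joint would pass 70% of its speed; a pose out of reach is approached as far as the arm can. A call with a gripper value outside its range is refused whole. OPENING is the opening in per cent of the stroke, from 0 (shut) to 100 (fully open), set as the call begins (- or left out, the last holds). The fingers move at their own pace and stop on an object; FORCE is the grip in N (left out, the last holds). Time passes only in rows, so rows that repeat a pose let the fingers close, or fill a call up. It gives the time, the measured TCP pose, the force, the opening and the grip force at its end, in the units of the state.
- ctrl.sense(): the state, without advancing time (a new reading comes with each control period).
- ctrl.snapshot(name): name is "side" or "top" or "wrist"; returns (picture, depth): 400x640x3 uint8, blue, green, red; 400x640 float32, mm along the optical axis (not along the pixel's ray), 0 where there is no reading.
- ctrl.get_calibration(name): a dict with "K" (3x3 intrinsics, pixels), "world_to_cam" (4x4, takes a point from world to camera coordinates). Camera axes: x right, y up, looking along -z (the intrinsics and any distortion apply to the point x, -y, -z); pixel columns grow to the right and rows downward; lengths in mm; the calibration is good to about 2 mm. A picture is of the moment at which its call begins: read the wrist's pose just before it. get_calibration takes no time and is no camera call; for the wrist camera it gives the pose at the moment of the call.
- ctrl.finish_job(): hands the job in; it is judged then, once.
The state is a dict: "clock": time; "q": joint angles; "qd": joint speeds; "joint_efforts": joint torques, N m; "ee_pos": TCP position; "eef_rot": TCP orientation; "contact_force": force on the tool from outside, world axes, zero at the start; "wrist_torque": the same for the moment, N m; "grip_width": finger opening in mm; "gripper_force": force on a finger pad.
Only numpy, scipy, OpenCV 4.12 (cv2) and the standard library are available. Lean on these libraries where they do the work, as an engineer would, in place of code of your own. Each camera call takes 0.05 s, during which the arm holds its last target. There are 200 camera calls.

## Working session

There is one attempt and no reset: what is moved stays moved. The work goes in short steps, Python scripts to look and compute and a shell command to move; the robot and the scene stay as the last step left them, time stands still between calls to the robot, and variables do not carry over. Pictures are saved under pics/ and viewed, at most 14 in all, crops included, and the job is handed in when it is done.

```bash
mkdir -p pics; cat > h.py <<'E'
import numpy as np, cv2
from station import ctrl
def cal(n):
    c=ctrl.get_calibration(n); return np.array(c["K"],float),np.array(c["world_to_cam"],float),c
def snap(n,fn=None):
    k=cal(n); im,d=ctrl.snapshot(n)
    if fn: cv2.imwrite(fn,im)
    return im,d,k
def ray(k,px):
    K,T,_=k; px=np.atleast_2d(np.array(px,float))
    v=np.c_[(px[:,0]-K[0,2])/K[0,0],-(px[:,1]-K[1,2])/K[1,1],-np.ones(len(px))]
    R=T[:3,:3]; return -R.T@T[:3,3], v@R
def onz(k,px,z):
    o,v=ray(k,px); return o+v*((z-o[2])/v[:,2])[:,None]
def pts(k,d,px):
    o,v=ray(k,px); px=np.atleast_2d(px).astype(int); return o+v*d[px[:,1],px[:,0]][:,None]
def proj(k,P):
    K,T,_=k; c=np.atleast_2d(P)@T[:3,:3].T+T[:3,3]
    return np.c_[K[0,0]*c[:,0]/-c[:,2]+K[0,2],-K[1,1]*c[:,1]/-c[:,2]+K[1,2]]
def cloud(k,d):
    v,u=np.mgrid[0:d.shape[0],0:d.shape[1]]
    p=pts(k,d,np.c_[u.ravel(),v.ravel()]).reshape(d.shape+(3,)); p[d==0]=np.nan; return p
E
python3 - <<'E'
from h import *
for n in("side","top"):
    im,d,k=snap(n,f"pics/{n}0.png"); print(n,k[0].tolist(),np.round(ray(k,[320,200])[0]),{a:b for a,b in k[2].items() if a not in("K","world_to_cam")})
s=ctrl.sense(); print(s["ee_pos"],s["eef_rot"],s["clock"],s["grip_width"])
E
```

```text
side [[361.12504156372273, 0.0, 314.8861042740361], [0.0, 361.12504156372273, 201.5596265800614], [0.0, 0.0, 1.0]] [ -39. -648.  739.] {}
top [[383.38986758734825, 0.0, 320.10372789390016], [0.0, 383.38986758734825, 199.7460067042179], [0.0, 0.0, 1.0]] [ 463.   13. 1107.] {}
[161.87869658 499.02450641 226.10240807] [-1.79917358e+02 -1.07447266e-02  1.62018010e+02] 0.1 91.5303452134619
```

View pics/top0.png

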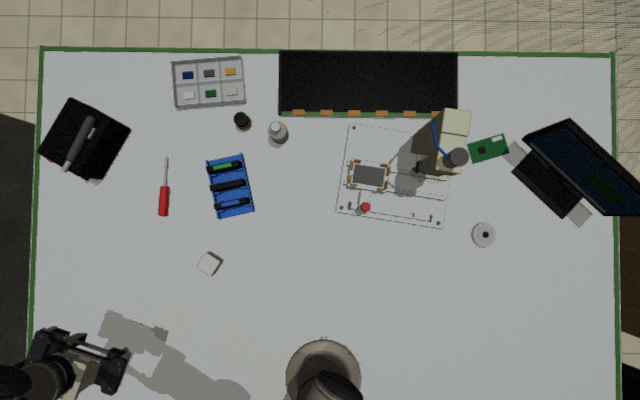

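View pics/side0.png

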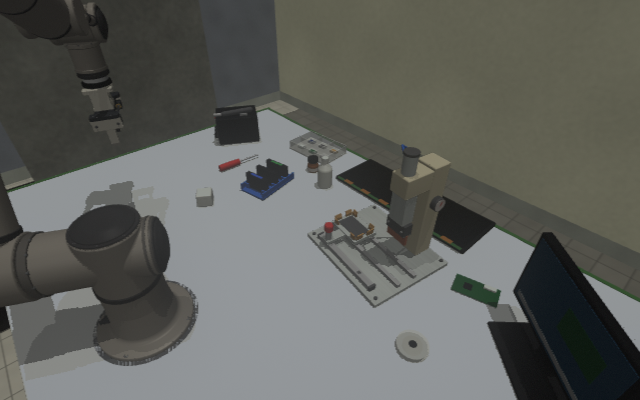

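The top view shows the rack at (231,186) with the green-tagged carrier in its far slot at (221,165). The red knob is at (365,207), the nest at (369,175), the press head at about (445,150), the bottle at (278,132) and the charger at (209,264). The side view agrees.

```bash
python3 - <<'E'
from h import *
im,d,k=snap("top"); hsv=cv2.cvtColor(im,cv2.COLOR_BGR2HSV); P=cloud(k,d)
def comp(lo,hi,roi,name,z):
    m=cv2.inRange(hsv,lo,hi); r=np.zeros_like(m); r[roi[1]:roi[3],roi[0]:roi[2]]=255; m&=r
    v,u=np.nonzero(m); 
    W=onz(k,np.c_[u,v],z)[:,:2].astype(np.float32); rc=cv2.minAreaRect(W)
    print(name,len(u),"px",u.mean().round(1),v.mean().round(1),"mean",W.mean(0).round(1),"rect",np.round(rc[0],1),np.round(rc[1],1),round(rc[2],1),"zmed",np.nanmedian(P[v,u,2]).round(1))
comp((45,100,60),(80,255,255),(200,150,260,180),"greentag",64)
comp((100,120,60),(125,255,255),(195,145,265,225),"rack",27)
comp((0,150,100),(8,255,255),(350,195,380,220),"knob",88)
for nm,px in dict(p1=(352,125),p2=(443,228),p3=(336,212),col=(455,118)).items(): print(nm,pts(k,d,px).round(0),onz(k,px,12).round(0))
for nm,px in dict(carrF=(221,165),carrM=(229,185),carrN=(236,204),ribs=(240,190),nestc=(369,176),bench=(280,230)).items(): print(nm,np.round(pts(k,d,px),1))
E
```

```text
greentag 85 px 222.1 165.7 mean [593.  283.5] rect [593.  283.8] [12.1 50.8] 12.8 zmed 63.8
rack 1447 px 230.7 188.5 mean [533.3 267.5] rect [540.7 271.1] [166.5 104.2] 13.1 zmed 8.3
knob 58 px 365.1 206.6 mean [ 485.1 -104.9] rect [ 485.4 -104.7] [20.6 20.7] 45.5 zmed 86.6
p1 [[721. -74.  12.]] [[721. -74.  12.]]
p2 [[ 428. -341.   -4.]] [[ 428. -336.   12.]]
p3 [[470. -31.   1.]] [[470. -31.  12.]]
col [[ 671. -270.  298.]] [[ 745. -371.   12.]]
carrF [[594.7 286.4  64.9]]
carrM [[540.4 264.1  62.3]]
carrN [[488.7 243.9  62.2]]
ribs [[530.7 246.3   2.9]]
nestc [[ 571.8 -121.    38.3]]
bench [[416.5 130.1  -6.6]]
```

```bash
cat >> h.py <<'E'
from scipy.spatial.transform import Rotation as Ro
def pose():
    s=ctrl.sense(); return np.array(s["ee_pos"]),Ro.from_euler("xyz",s["eef_rot"],degrees=True),s
def rel(p,psi,tilt=0):
    """rows target to reach TCP p, tool yaw psi (deg), tilted by wx=-tilt about tool x"""
    p0,R0,s=pose(); R=Ro.from_euler("xyz",[180,0,psi],degrees=True)*Ro.from_rotvec([-np.radians(tilt),0,0])
    t=R0.inv().apply(np.array(p,float)-p0); w=(R0.inv()*R).as_rotvec()
    print("t",t.round(1),"w",w.round(4),"|t|",np.linalg.norm(t).round(1),"deg",np.degrees(np.linalg.norm(w)).round(1),"now",p0.round(1),R0.as_euler("xyz",degrees=True).round(2),"clk",round(s["clock"],2),"grip",round(s["grip_width"],1),round(s["gripper_force"],1),"F",np.round(s["contact_force"],1))
E
python3 -c "
from h import *
rel([593,284,180],103.1)"
```

```text
t [-476.4  -71.5   46.2] w [-1.1000e-03  4.0000e-04  1.0283e+00] |t| 484.0 deg 58.9 now [161.9 499.1 226.2] [-1.7993e+02 -1.0000e-02  1.6202e+02] clk 0.15 grip 92.0 0.0 F [ 0.6 -0.2 -0.6]
```

```bash
R='{"tx":-200,"ty":-30,"tz":0,"wx":0,"wy":0,"wz":0.5}'
python3 -m handwheel '[{"tx":-40,"ty":-6,"tz":0,"wx":0,"wy":0,"wz":0.1},{"tx":-80,"ty":-12,"tz":0,"wx":0,"wy":0,"wz":0.2},{"tx":-120,"ty":-18,"tz":0,"wx":0,"wy":0,"wz":0.3},{"tx":-160,"ty":-24,"tz":0,"wx":0,"wy":0,"wz":0.4},{"tx":-200,"ty":-30,"tz":0,"wx":0,"wy":0,"wz":0.5}]' 40 20
python3 -c "
from h import *
rel([593,284,180],103.1)"
```

```text
clock: 0.57
ee_pos: [344.3, 408.0, 226.6]
eef_rot: [-180.0, -0.0, 133.1]
contact_force: [0.1, 0.6, 0.7]
grip_width: 63.2
gripper_force: 0.0
t [-260.5   96.8   46.5] w [-3.000e-04  0.000e+00  5.239e-01] |t| 281.8 deg 30.0 now [344.3 408.  226.6] [-179.98   -0.    133.12] clk 0.57 grip 63.2 0.0 F [0.1 0.6 0.7]
```

```bash
python3 -m handwheel '[{"tx":-37,"ty":14,"tz":0,"wx":0,"wy":0,"wz":0.105},{"tx":-74,"ty":28,"tz":0,"wx":0,"wy":0,"wz":0.21},{"tx":-111,"ty":42,"tz":0,"wx":0,"wy":0,"wz":0.315},{"tx":-148,"ty":56,"tz":0,"wx":0,"wy":0,"wz":0.42},{"tx":-185,"ty":70,"tz":0,"wx":0,"wy":0,"wz":0.524}]'
python3 - <<'E'
from h import *
rel([593,284,180],103.1)
im,d,k=snap("wrist","pics/w1.png")
for z in(0,64): print(onz(k,[320,200],z).round(0), ray(k,[320,200])[0].round(0))
E
```

```text
clock: 0.98
ee_pos: [522.4, 321.4, 226.4]
eef_rot: [-180.0, -0.0, 103.0]
contact_force: [0.8, 0.7, 0.9]
grip_width: 37.4
gripper_force: 0.0
t [-52.4  60.4  46.4] w [-0.0006 -0.     -0.0011] |t| 92.4 deg 0.1 now [522.4 321.4 226.4] [-179.96   -0.    103.04] clk 0.98 grip 37.4 0.0 F [0.8 0.7 0.9]
[[529. 281.   0.]] [506. 394. 383.]
[[525. 300.  64.]] [506. 394. 383.]
```

View pics/w1.png

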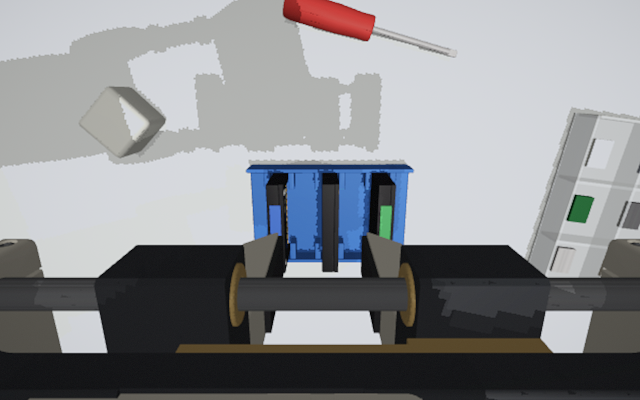

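The wrist view shows three carriers in the rack. Blue is at u≈277, the empty one at 330, and green with its tag at (386,225). The fingers are open to about 37 mm just nearer the camera.

```bash
python3 - <<'E'
from h import *
im,d,k=snap("wrist"); hsv=cv2.cvtColor(im,cv2.COLOR_BGR2HSV)
m=cv2.inRange(hsv,(45,100,60),(80,255,255)); m[:, :340]=0; m[:,420:]=0; m[:165]=0; m[260:]=0
v,u=np.nonzero(m); W=onz(k,np.c_[u,v],64)
th=np.radians(13.1); ex=np.array([np.cos(th),np.sin(th),0]); ey=np.array([-np.sin(th),np.cos(th),0])
c=np.array([593,283.8,0])
print("tag ex",np.percentile((W-c)@ex,[2,50,98]).round(1),"ey",np.percentile((W-c)@ey,[2,98]).round(1))
P=cloud(k,d); dark=(hsv[...,2]<50)|(m>0); q=P-c
sel=(P[...,2]>57)&(P[...,2]<70)&(np.abs(q@ey)<60)&(np.abs(q@ex)<20)
for lo in range(-10,60,10):
    s=sel&((q@ey)>lo)&((q@ey)<lo+10)
    if s.sum()>20: print(lo,s.sum(),np.percentile((q@ex)[s],[3,50,97]).round(1),np.median(P[...,2][s]).round(1))
print(np.nanmax((q@ey)[sel]))
# rack yaw from its blue near edge & carrier line
s=sel&((q@ex)<8); A=P[s]; pc=np.linalg.svd(A[:,:2]-A[:,:2].mean(0))[2][0] if s.sum()<5000 else None; print("dir",pc, np.degrees(np.arctan2(pc[1],pc[0])) if pc is not None else "")
E
```

```text
tag ex [-6.5 -1.2  4. ] ey [-10.1  25.7]
-10 170 [-9.7 -2.3  6.1] 63.1
0 181 [-9.6 -2.6  5.8] 63.0
10 179 [-9.4 -2.1  5.7] 63.1
20 182 [-9.5 -2.   5.9] 62.9
30 198 [-9.4 -2.   5.9] 62.8
40 121 [-9.1 -1.1  6.2] 62.5
45.32399814157008
dir [ 0.23023342 -0.97313543] -76.68918542124968
```

```bash
python3 -m handwheel '[{"tx":-18,"ty":20,"tz":20},{"tx":-36,"ty":40,"tz":40},{"tx":-51.5,"ty":58.7,"tz":60},{"tx":-51.5,"ty":58.7,"tz":90},{"tx":-51.5,"ty":58.7,"tz":90}]' 38
python3 -c "
from h import *
rel([591.7,283.5,38],103.3)"
```

```text
t [-49.3  56.5 187.6] w [ 0.0006  0.0015 -0.0078] |t| 202.0 deg 0.5 now [525.5 319.2 225.5] [1.7996e+02 9.0000e-02 1.0285e+02] clk 1.08 grip 36.9 0.0 F [-0.4  0.9  0.4]invalid input at $[0]: expected keys tx, ty, tz, wx, wy, wz
```

```bash
python3 -m handwheel '[{"tx":-16,"ty":18,"tz":20,"wx":0,"wy":0,"wz":0},{"tx":-33,"ty":38,"tz":40,"wx":0,"wy":0,"wz":0},{"tx":-49,"ty":56.5,"tz":60,"wx":0,"wy":0,"wz":-0.004},{"tx":-49,"ty":56.5,"tz":90,"wx":0,"wy":0,"wz":-0.004},{"tx":-49,"ty":56.5,"tz":90,"wx":0,"wy":0,"wz":-0.004}]' 38
python3 -c "
from h import *
rel([591.7,283.5,38],103.3)"
```

```text
clock: 1.5
ee_pos: [584.5, 286.3, 130.0]
eef_rot: [-179.3, 0.1, 103.5]
contact_force: [-1.5, -0.6, -1.8]
grip_width: 34.9
gripper_force: 0.0
t [-4.3  7.4 91.9] w [-0.0114  0.0011  0.004 ] |t| 92.3 deg 0.7 now [584.5 286.3 130. ] [-1.7934e+02  6.0000e-02  1.0353e+02] clk 1.5 grip 34.9 0.0 F [-1.5 -0.6 -1.8]
```

```bash
python3 -m handwheel '[{"tx":0,"ty":0,"tz":15,"wx":0,"wy":0,"wz":0},{"tx":0,"ty":0,"tz":30,"wx":0,"wy":0,"wz":0},{"tx":0,"ty":0,"tz":45,"wx":0,"wy":0,"wz":0},{"tx":0,"ty":0,"tz":55,"wx":0,"wy":0,"wz":0},{"tx":0,"ty":0,"tz":55,"wx":0,"wy":0,"wz":0}]' 38
python3 - <<'E'
from h import *
rel([591.7,283.5,38],103.3)
im,d,k=snap("wrist"); P=cloud(k,d)
th=np.radians(13.3); ex=np.array([np.cos(th),np.sin(th),0]); ey=np.array([-np.sin(th),np.cos(th),0])
p0,R,s=pose(); q=P-np.r_[p0[:2],0]
sel=(P[...,2]>57)&(P[...,2]<68)&(np.abs(q@ey)<60)&(np.abs(q@ex)<22)
for lo in range(5,55,10):
    t=sel&((q@ey)>lo)&((q@ey)<lo+10)
    if t.sum()>20: print(lo,t.sum(),np.percentile((q@ex)[t],[3,50,97]).round(1))
E
```

```text
clock: 1.92
ee_pos: [585.5, 288.4, 80.4]
eef_rot: [-179.8, 0.0, 103.7]
contact_force: [-0.6, -0.4, -0.9]
grip_width: 34.9
gripper_force: 0.0
t [-6.3  5.  42.4] w [-0.0037  0.0002  0.0061] |t| 43.1 deg 0.4 now [585.5 288.4  80.4] [-1.7979e+02  1.0000e-02  1.0365e+02] clk 1.92 grip 34.9 0.0 F [-0.6 -0.4 -0.9]
5 553 [-3.2  4.5 11.8]
15 598 [-2.8  4.4 12. ]
25 615 [-3.   4.3 12. ]
35 320 [-2.8  4.7 12.1]
```

```bash
python3 -m handwheel '[{"tx":-6,"ty":4.5,"tz":8,"wx":0,"wy":0,"wz":0.006},{"tx":-6,"ty":4.5,"tz":20,"wx":0,"wy":0,"wz":0.006},{"tx":-6,"ty":4.5,"tz":32,"wx":0,"wy":0,"wz":0.006},{"tx":-6,"ty":4.5,"tz":42,"wx":0,"wy":0,"wz":0.006},{"tx":-6,"ty":4.5,"tz":42,"wx":0,"wy":0,"wz":0.006}]'
python3 -m handwheel '[{"tx":0,"ty":0,"tz":0,"wx":0,"wy":0,"wz":0},{"tx":0,"ty":0,"tz":0,"wx":0,"wy":0,"wz":0},{"tx":0,"ty":0,"tz":0,"wx":0,"wy":0,"wz":0},{"tx":0,"ty":0,"tz":0,"wx":0,"wy":0,"wz":0},{"tx":0,"ty":0,"tz":0,"wx":0,"wy":0,"wz":0}]' 5 25
python3 -m handwheel '[{"tx":0,"ty":0,"tz":0,"wx":0,"wy":0,"wz":0},{"tx":0,"ty":0,"tz":0,"wx":0,"wy":0,"wz":0},{"tx":0,"ty":0,"tz":0,"wx":0,"wy":0,"wz":0},{"tx":0,"ty":0,"tz":0,"wx":0,"wy":0,"wz":0},{"tx":0,"ty":0,"tz":0,"wx":0,"wy":0,"wz":0}]'
```

```text
clock: 2.38
ee_pos: [591.3, 282.6, 36.5]
eef_rot: [-179.7, 0.0, 103.2]
contact_force: [0.4, 0.1, -0.4]
grip_width: 34.7
gripper_force: 0.0
clock: 2.8
ee_pos: [593.3, 283.5, 40.3]
eef_rot: [179.9, -0.0, 103.2]
contact_force: [0.5, 0.0, 1.2]
grip_width: 15.8
gripper_force: 25.0
clock: 3.22
ee_pos: [593.3, 283.5, 40.3]
eef_rot: [179.9, -0.0, 103.2]
contact_force: [-0.6, 0.3, 4.9]
grip_width: 15.8
gripper_force: 25.0
```

```bash
python3 -m handwheel '[{"tx":0,"ty":0,"tz":-5,"wx":0,"wy":0,"wz":0},{"tx":0,"ty":0,"tz":-15,"wx":0,"wy":0,"wz":0},{"tx":0,"ty":0,"tz":-30,"wx":0,"wy":0,"wz":0},{"tx":0,"ty":0,"tz":-55,"wx":0,"wy":0,"wz":0},{"tx":0,"ty":0,"tz":-80,"wx":0,"wy":0,"wz":0}]'
python3 -m handwheel '[{"tx":0,"ty":0,"tz":-20,"wx":0,"wy":0,"wz":0},{"tx":0,"ty":0,"tz":-35,"wx":0,"wy":0,"wz":0},{"tx":0,"ty":0,"tz":-45,"wx":0,"wy":0,"wz":0},{"tx":0,"ty":0,"tz":-45,"wx":0,"wy":0,"wz":0},{"tx":0,"ty":0,"tz":-45,"wx":0,"wy":0,"wz":0}]'
python3 - <<'E'
from h import *
im,d,k=snap("side"); K=k
cv2.imwrite("pics/s1.png",cv2.resize(im[100:240,180:380],None,fx=4,fy=4))
rel([545,75,150],81.5)
E
```

```text
clock: 3.63
ee_pos: [592.3, 282.9, 120.1]
eef_rot: [-179.9, 0.0, 103.2]
contact_force: [0.4, 0.3, -0.5]
grip_width: 15.9
gripper_force: 25.0
clock: 4.05
ee_pos: [592.9, 283.2, 164.7]
eef_rot: [180.0, -0.0, 103.2]
contact_force: [-0.8, 0.0, -1.5]
grip_width: 15.6
gripper_force: 25.0
t [-191.7  -93.8   13.9] w [-0.0017  0.0005  0.3793] |t| 213.9 deg 21.7 now [592.5 283.1 163.7] [-1.7990e+02  1.0000e-02  1.0323e+02] clk 4.1 grip 15.9 25.0 F [-0.4  0.7 -1.5]
```

View pics/s1.png

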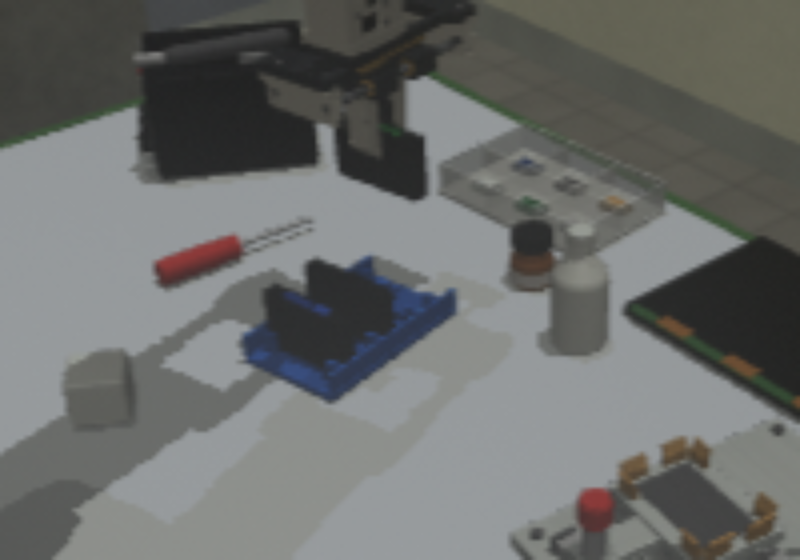

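The carrier with the green tag is out of the rack at about (380,150) in the crop. The other two are still in their slots and the path to the free bench is clear.

```bash
python3 -m handwheel '[{"tx":-35,"ty":-17,"tz":0,"wx":0,"wy":0,"wz":0.076},{"tx":-73,"ty":-36,"tz":0,"wx":0,"wy":0,"wz":0.152},{"tx":-110,"ty":-54,"tz":0,"wx":0,"wy":0,"wz":0.228},{"tx":-146,"ty":-72,"tz":5,"wx":0,"wy":0,"wz":0.304},{"tx":-181,"ty":-89,"tz":14,"wx":0,"wy":0,"wz":0.379}]'
python3 -c "
from h import *
rel([545,75,110],81.5,40)"
```

```text
clock: 4.52
ee_pos: [546.7, 85.0, 150.0]
eef_rot: [-180.0, 0.0, 81.3]
contact_force: [1.1, 0.4, -1.1]
grip_width: 16.0
gripper_force: 25.0
t [-10.1  -0.2  40. ] w [-0.6988  0.0013 -0.0028] |t| 41.3 deg 40.0 now [546.7  85.  150. ] [-1.7996e+02  1.0000e-02  8.1330e+01] clk 4.52 grip 16.0 25.0 F [ 1.1  0.4 -1.1]
```

```bash
python3 -m handwheel '[{"tx":-2,"ty":0,"tz":5,"wx":-0.11,"wy":0,"wz":0},{"tx":-4,"ty":0,"tz":10,"wx":-0.22,"wy":0,"wz":0},{"tx":-6,"ty":0,"tz":20,"wx":-0.33,"wy":0,"wz":0},{"tx":-8,"ty":0,"tz":30,"wx":-0.44,"wy":0,"wz":0},{"tx":-10,"ty":0,"tz":40,"wx":-0.55,"wy":0,"wz":0}]'
python3 -m handwheel '[{"tx":0,"ty":0,"tz":0,"wx":-0.075,"wy":0,"wz":0},{"tx":0,"ty":0,"tz":0,"wx":-0.149,"wy":0,"wz":0},{"tx":0,"ty":0,"tz":0,"wx":-0.149,"wy":0,"wz":0},{"tx":0,"ty":0,"tz":0,"wx":-0.149,"wy":0,"wz":0},{"tx":0,"ty":0,"tz":0,"wx":-0.149,"wy":0,"wz":0}]'
python3 - <<'E'
from h import *
im,d,k=snap("side"); cv2.imwrite("pics/s2.png",cv2.resize(im[90:240,200:400],None,fx=4,fy=4))
rel([545,75,33],81.5,40)
E
```

```text
clock: 4.93
ee_pos: [544.9, 77.5, 118.5]
eef_rot: [151.7, 0.8, 81.0]
contact_force: [-0.2, -1.3, -2.2]
grip_width: 15.7
gripper_force: 25.0
clock: 5.35
ee_pos: [549.1, 94.1, 134.8]
eef_rot: [144.0, 2.4, 79.4]
contact_force: [-0.0, 0.1, -1.3]
grip_width: 15.7
gripper_force: 25.0
t [-14.1 -62.2  82.5] w [-0.0698  0.056   0.006 ] |t| 104.3 deg 5.1 now [550.1  93.4 135.5] [143.96   2.74  79.8 ] clk 5.4 grip 15.8 25.0 F [ 0.4  1.7 -0.7]
```

View pics/s2.png

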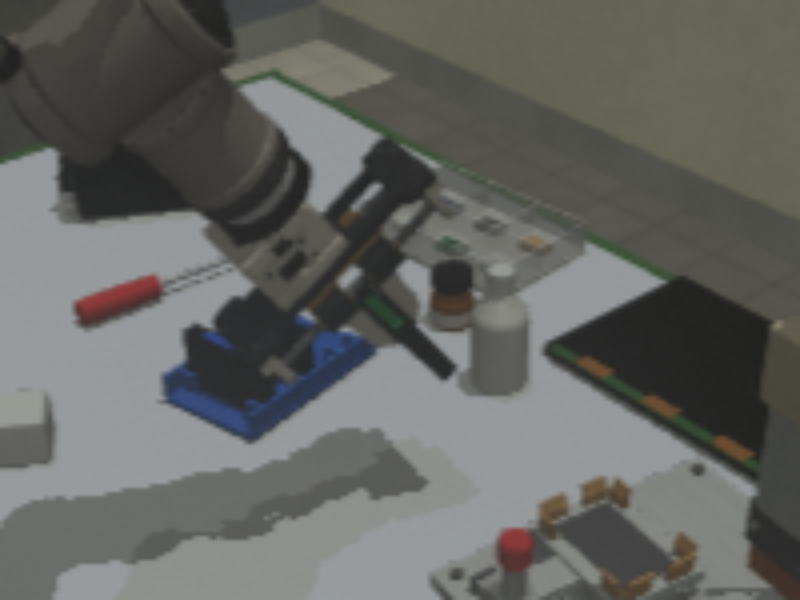

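The tilt works: the carrier leans with its board up and the tag showing at (382,308). The pose stopped short of what I commanded, though, so a joint range is probably limiting it.

```bash
python3 - <<'E'
from h import *
print(np.round(ctrl.sense()["q"],1),np.round(ctrl.sense()["qd"],1))
rel([545,75,110],81.5,40)
E
```

```text
[  9.4  18.7 118.5 -57.   16.2  70.6] [-1.1 -0.1 -1.3 -2.1  0.1 -4.2]
t [-17.8 -16.9  20.3] w [-0.0698  0.056   0.006 ] |t| 31.8 deg 5.1 now [550.1  93.4 135.5] [143.96   2.74  79.8 ] clk 5.4 grip 15.8 25.0 F [ 0.4  1.7 -0.7]
```

```bash
cat > k.py <<'E'
from h import *
from scipy.optimize import least_squares
D=np.array
def fk(q,g):
    L1,L2,h,Lt,e,off=g; r=lambda a,t:Ro.from_euler(a,t,degrees=True)
    R4=r("z",q[0])*r("y",q[1]); p=R4.apply([0,0,L1]); R4=R4*r("y",q[2]); p=p+R4.apply([e,0,L2]); R6=R4*r("z",q[3])*r("y",q[4])
    return p+R6.apply([0,0,Lt])+r("z",q[0]).apply([0,off,0])+[0,0,h], R6*r("z",q[5])
E
python3 - <<'E'
from k import *
s=ctrl.sense()
data=[([63.656,19.595,87.324,0,73.075,-8.365],[162.04,499.388,226.741]),(s["q"],s["ee_pos"])]
f=lambda g:np.concatenate([fk(q,g)[0]-p for q,p in data])
r=least_squares(lambda g:np.r_[f(g),(g-D([400,400,200,250,0,76]))*.003],[400,400,200,250,0,76]); g=r.x; print(g.round(1),f(g).round(1))
for tilt in(30,40):
  for x in(550,600,650,700):
    o=76; q1=np.degrees(np.arctan2(35,x)-np.arcsin(o/np.hypot(x,35)))
    def e(q):
        p,R=fk([q1,q[0],q[1],0,q[2],0],g); return np.r_[p[[0,2]]-[x,28],q.sum()-(180-tilt)]
    w=least_squares(e,[30,90,30]); print(tilt,x,w.x.round(1),w.cost.round(2))
E
```

```text
[506.2 379.6 222.9 318.1  46.5  76.4] [-0. -0.  0. -0. -0. -0.]
30 550 [ 29.9 122.5  -2.5] 0.0
30 600 [ 32.7 115.    2.4] 0.0
30 650 [ 35.7 107.2   7.2] 0.0
30 700 [38.9 99.  12. ] 0.0
40 550 [ 32.8 130.1 -22.9] 0.0
40 600 [ 34.6 122.6 -17.2] 0.0
40 650 [ 36.8 114.9 -11.8] 0.0
40 700 [ 39.4 107.1  -6.5] 0.0
```

The arm can't tilt outward that far at low height because q5 hits its lower limit. I'll turn the carrier by about 165° and tilt towards the robot instead, then turn back after regripping.

```bash
python3 -m handwheel '[{"tx":0,"ty":0,"tz":-12,"wx":0.1,"wy":0,"wz":0},{"tx":0,"ty":0,"tz":-24,"wx":0.2,"wy":0,"wz":0},{"tx":0,"ty":0,"tz":-36,"wx":0.3,"wy":0,"wz":0},{"tx":0,"ty":0,"tz":-48,"wx":0.42,"wy":0,"wz":0},{"tx":0,"ty":0,"tz":-60,"wx":0.54,"wy":0.0,"wz":0}]'
python3 - <<'E'
from h import *
print(np.round(ctrl.sense()["q"],1))
rel([500,55,190],81.5,0)
E
```

```text
clock: 5.82
ee_pos: [515.1, 103.1, 186.3]
eef_rot: [166.7, 3.0, 79.8]
contact_force: [1.0, -1.4, -0.6]
grip_width: 15.8
gripper_force: 25.0
[  7.   16.2 100.7  -8.6  51.5  21.6]
t [-50.2  -5.9  -2.5] w [ 0.2312  0.0557 -0.024 ] |t| 50.6 deg 13.7 now [515.1 103.1 186.3] [166.7    3.01  79.77] clk 5.82 grip 15.8 25.0 F [ 1.  -1.4 -0.6]
```

```bash
python3 -m handwheel '[{"tx":-16,"ty":-2,"tz":-1,"wx":0.08,"wy":0.02,"wz":0},{"tx":-32,"ty":-4,"tz":-2,"wx":0.16,"wy":0.04,"wz":0},{"tx":-50,"ty":-6,"tz":-2.5,"wx":0.231,"wy":0.056,"wz":-0.024},{"tx":-50,"ty":-6,"tz":-2.5,"wx":0.231,"wy":0.056,"wz":-0.024},{"tx":-50,"ty":-6,"tz":-2.5,"wx":0.231,"wy":0.056,"wz":-0.024}]'
python3 -m handwheel '[{"tx":0,"ty":0,"tz":0,"wx":0,"wy":0,"wz":0.12},{"tx":0,"ty":0,"tz":0,"wx":0,"wy":0,"wz":0.24},{"tx":0,"ty":0,"tz":0,"wx":0,"wy":0,"wz":0.36},{"tx":0,"ty":0,"tz":0,"wx":0,"wy":0,"wz":0.48},{"tx":0,"ty":0,"tz":0,"wx":0,"wy":0,"wz":0.6}]'
python3 -m handwheel '[{"tx":0,"ty":0,"tz":0,"wx":0,"wy":0,"wz":0.12},{"tx":0,"ty":0,"tz":0,"wx":0,"wy":0,"wz":0.24},{"tx":0,"ty":0,"tz":0,"wx":0,"wy":0,"wz":0.36},{"tx":0,"ty":0,"tz":0,"wx":0,"wy":0,"wz":0.48},{"tx":0,"ty":0,"tz":0,"wx":0,"wy":0,"wz":0.6}]'
python3 -m handwheel '[{"tx":0,"ty":0,"tz":0,"wx":0,"wy":0,"wz":0.12},{"tx":0,"ty":0,"tz":0,"wx":0,"wy":0,"wz":0.24},{"tx":0,"ty":0,"tz":0,"wx":0,"wy":0,"wz":0.36},{"tx":0,"ty":0,"tz":0,"wx":0,"wy":0,"wz":0.48},{"tx":0,"ty":0,"tz":0,"wx":0,"wy":0,"wz":0.6}]'
python3 -m handwheel '[{"tx":0,"ty":0,"tz":0,"wx":0,"wy":0,"wz":0.12},{"tx":0,"ty":0,"tz":0,"wx":0,"wy":0,"wz":0.24},{"tx":0,"ty":0,"tz":0,"wx":0,"wy":0,"wz":0.36},{"tx":0,"ty":0,"tz":0,"wx":0,"wy":0,"wz":0.48},{"tx":0,"ty":0,"tz":0,"wx":0,"wy":0,"wz":0.6}]'
python3 - <<'E'
from h import *
print(np.round(ctrl.sense()["q"],1))
rel([450,50,110],-82,20)
E
```

```text
clock: 6.23
ee_pos: [501.8, 51.8, 188.3]
eef_rot: [179.6, 0.2, 81.0]
contact_force: [-0.3, 0.3, 0.3]
grip_width: 15.8
gripper_force: 25.0
clock: 6.65
ee_pos: [500.7, 54.3, 188.5]
eef_rot: [179.6, -0.1, 46.5]
contact_force: [-0.2, 0.1, -1.0]
grip_width: 16.3
gripper_force: 25.0
clock: 7.07
ee_pos: [500.7, 54.3, 188.5]
eef_rot: [179.7, -0.3, 12.1]
contact_force: [0.7, -0.4, -1.5]
grip_width: 15.6
gripper_force: 25.0
clock: 7.48
ee_pos: [500.7, 54.3, 188.5]
eef_rot: [179.9, -0.5, -22.3]
contact_force: [0.3, 0.1, -1.2]
grip_width: 15.8
gripper_force: 25.0
clock: 7.9
ee_pos: [500.7, 54.3, 188.5]
eef_rot: [-179.8, -0.4, -56.7]
contact_force: [0.7, -0.4, -2.0]
grip_width: 16.0
gripper_force: 25.0
[ -2.4  19.2  94.4  -0.2  66.  144.3]
t [-24.9  45.   78.2] w [-0.3485 -0.0833  0.4368] |t| 93.6 deg 32.4 now [500.7  54.3 188.5] [-179.79   -0.41  -56.65] clk 7.9 grip 16.0 25.0 F [ 0.7 -0.4 -2. ]
```

```bash
python3 -m handwheel '[{"tx":-5,"ty":9,"tz":15,"wx":-0.07,"wy":-0.017,"wz":0.088},{"tx":-10,"ty":18,"tz":30,"wx":-0.14,"wy":-0.034,"wz":0.176},{"tx":-15,"ty":27,"tz":46,"wx":-0.21,"wy":-0.05,"wz":0.264},{"tx":-20,"ty":36,"tz":62,"wx":-0.28,"wy":-0.067,"wz":0.352},{"tx":-25,"ty":45,"tz":78,"wx":-0.3485,"wy":-0.0833,"wz":0.4368}]'
python3 -m handwheel '[{"tx":0,"ty":0,"tz":0,"wx":-0.09,"wy":0,"wz":0},{"tx":0,"ty":0,"tz":0,"wx":-0.18,"wy":0,"wz":0},{"tx":0,"ty":0,"tz":0,"wx":-0.27,"wy":0,"wz":0},{"tx":0,"ty":0,"tz":0,"wx":-0.349,"wy":0,"wz":0},{"tx":0,"ty":0,"tz":0,"wx":-0.349,"wy":0,"wz":0}]'
python3 - <<'E'
from h import *
print(np.round(ctrl.sense()["q"],1))
rel([450,50,36],-82,40)
E
```

```text
clock: 8.32
ee_pos: [449.9, 50.2, 109.9]
eef_rot: [159.9, -0.0, -81.9]
contact_force: [0.7, -1.0, -1.0]
grip_width: 15.5
gripper_force: 25.0
clock: 8.73
ee_pos: [450.5, 50.0, 107.9]
eef_rot: [139.7, 0.1, -81.7]
contact_force: [-1.3, -0.6, -0.9]
grip_width: 16.1
gripper_force: 25.0
[  0.3  44.2  76.8  -5.2  99.  173. ]
t [  0.  -46.1  55.1] w [ 0.0054 -0.0026  0.0053] |t| 71.9 deg 0.5 now [450.5  50.  107.9] [ 1.3969e+02  8.0000e-02 -8.1670e+01] clk 8.73 grip 16.1 25.0 F [-1.3 -0.6 -0.9]
```

```bash
python3 -m handwheel '[{"tx":0,"ty":-12,"tz":14.5,"wx":0,"wy":0,"wz":0},{"tx":0,"ty":-26,"tz":31,"wx":0,"wy":0,"wz":0},{"tx":0,"ty":-38,"tz":45,"wx":0,"wy":0,"wz":0},{"tx":0,"ty":-46,"tz":55,"wx":0,"wy":0,"wz":0},{"tx":0,"ty":-46,"tz":55,"wx":0,"wy":0,"wz":0}]'
python3 -m handwheel '[{"tx":0,"ty":-1,"tz":1.2,"wx":0,"wy":0,"wz":0},{"tx":0,"ty":-2,"tz":2.4,"wx":0,"wy":0,"wz":0},{"tx":0,"ty":-3.2,"tz":3.8,"wx":0,"wy":0,"wz":0},{"tx":0,"ty":-3.2,"tz":3.8,"wx":0,"wy":0,"wz":0},{"tx":0,"ty":-3.2,"tz":3.8,"wx":0,"wy":0,"wz":0}]'
python3 - <<'E'
from h import *
im,d,k=snap("side"); cv2.imwrite("pics/s3.png",cv2.resize(im[110:260,220:420],None,fx=4,fy=4))
rel([450,50,29],-82,40)
E
```

```text
clock: 9.15
ee_pos: [448.8, 49.8, 37.1]
eef_rot: [139.9, 0.1, -81.8]
contact_force: [-1.0, 0.1, -0.9]
grip_width: 16.1
gripper_force: 25.0
clock: 9.57
ee_pos: [450.6, 49.6, 34.4]
eef_rot: [140.1, 0.0, -81.8]
contact_force: [0.2, 0.9, -0.1]
grip_width: 15.6
gripper_force: 25.0
t [-0.5 -3.   4.4] w [-0.0011 -0.0011  0.0025] |t| 5.4 deg 0.2 now [450.6  49.6  34.4] [ 1.4006e+02  4.0000e-02 -8.1850e+01] clk 9.62 grip 15.8 25.0 F [ 0.9 -0.1 -1.7]
```

View pics/s3.png

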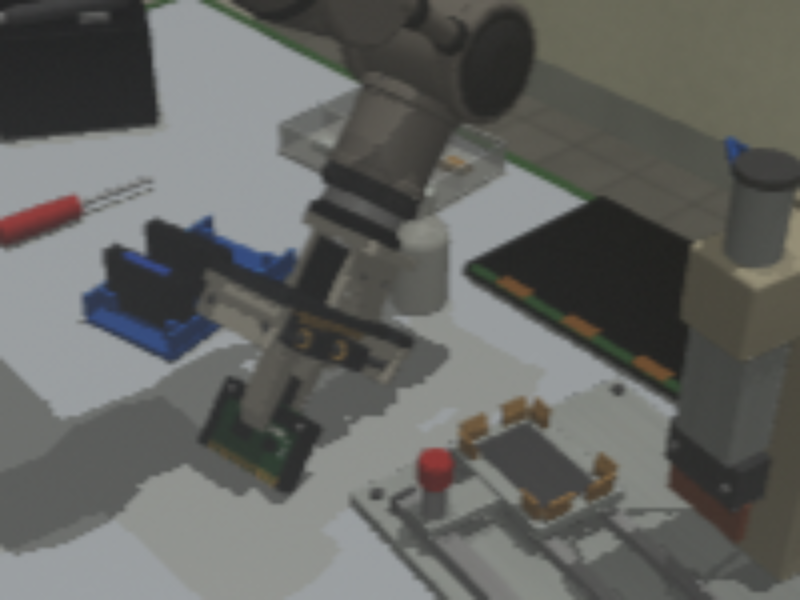

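The carrier leans with its board towards the robot and up, and its gold edge is down at about (245,475), just above the bench. The body is clear of the bottle.

```bash
python3 -m handwheel '[{"tx":0,"ty":-1,"tz":1.2,"wx":0,"wy":0,"wz":0},{"tx":0,"ty":-2,"tz":2.3,"wx":0,"wy":0,"wz":0},{"tx":0,"ty":-2.6,"tz":3,"wx":0,"wy":0,"wz":0},{"tx":0,"ty":-2.6,"tz":3,"wx":0,"wy":0,"wz":0},{"tx":0,"ty":-2.6,"tz":3,"wx":0,"wy":0,"wz":0}]'
python3 -m handwheel '[{"tx":0,"ty":-0.6,"tz":0.7,"wx":0,"wy":0,"wz":0},{"tx":0,"ty":-0.6,"tz":0.7,"wx":0,"wy":0,"wz":0},{"tx":0,"ty":-0.6,"tz":0.7,"wx":0,"wy":0,"wz":0},{"tx":0,"ty":-0.6,"tz":0.7,"wx":0,"wy":0,"wz":0},{"tx":0,"ty":-0.6,"tz":0.7,"wx":0,"wy":0,"wz":0}]'
```

```text
clock: 10.03
ee_pos: [450.4, 49.6, 29.9]
eef_rot: [140.0, 0.1, -81.8]
contact_force: [0.1, 0.4, -0.6]
grip_width: 16.1
gripper_force: 25.0
clock: 10.45
ee_pos: [450.5, 49.6, 29.7]
eef_rot: [140.0, 0.0, -81.9]
contact_force: [1.4, 0.1, 5.5]
grip_width: 15.9
gripper_force: 25.0
```

```bash
python3 -m handwheel '[{"tx":0,"ty":0,"tz":0,"wx":0,"wy":0,"wz":0},{"tx":0,"ty":0,"tz":0,"wx":0,"wy":0,"wz":0},{"tx":0,"ty":0,"tz":0,"wx":0,"wy":0,"wz":0},{"tx":0,"ty":0,"tz":0,"wx":0,"wy":0,"wz":0},{"tx":0,"ty":0,"tz":0,"wx":0,"wy":0,"wz":0}]' 27
python3 -m handwheel '[{"tx":0,"ty":-4,"tz":-2,"wx":0,"wy":0,"wz":0},{"tx":0,"ty":-8,"tz":-5,"wx":0,"wy":0,"wz":0},{"tx":0,"ty":-12,"tz":-7.5,"wx":0,"wy":0,"wz":0},{"tx":0,"ty":-16,"tz":-10,"wx":0,"wy":0,"wz":0},{"tx":0,"ty":-20,"tz":-12.5,"wx":0,"wy":0,"wz":0}]'
python3 -m handwheel '[{"tx":0,"ty":-4,"tz":-2.5,"wx":0,"wy":0,"wz":0},{"tx":0,"ty":-8,"tz":-5,"wx":0,"wy":0,"wz":0},{"tx":0,"ty":-12,"tz":-8,"wx":0,"wy":0,"wz":0},{"tx":0,"ty":-16,"tz":-11,"wx":0,"wy":0,"wz":0},{"tx":0,"ty":-20,"tz":-14,"wx":0,"wy":0,"wz":0}]'
python3 - <<'E'
from h import *
im,d,k=snap("side"); cv2.imwrite("pics/s4.png",cv2.resize(im[130:250,220:380],None,fx=5,fy=5))
rel([540,50,110],-82,0)
E
```

```text
clock: 10.87
ee_pos: [450.4, 49.6, 28.9]
eef_rot: [140.0, 0.1, -81.9]
contact_force: [1.3, -0.5, -0.0]
grip_width: 24.5
gripper_force: 0.1
clock: 11.28
ee_pos: [474.1, 53.0, 25.6]
eef_rot: [140.0, 0.1, -81.9]
contact_force: [0.3, 0.3, -0.2]
grip_width: 24.6
gripper_force: 0.2
clock: 11.7
ee_pos: [498.1, 56.4, 23.6]
eef_rot: [140.0, 0.0, -81.8]
contact_force: [0.8, 0.1, 0.2]
grip_width: 24.7
gripper_force: 0.0
t [ 12.2  25.  -91.9] w [ 6.97e-01 -1.00e-04  2.80e-03] |t| 96.0 deg 39.9 now [498.8  56.5  23.5] [ 1.4007e+02  5.0000e-02 -8.1850e+01] clk 11.75 grip 24.9 0.0 F [-1.3 -0.4  1. ]
```

View pics/s4.png

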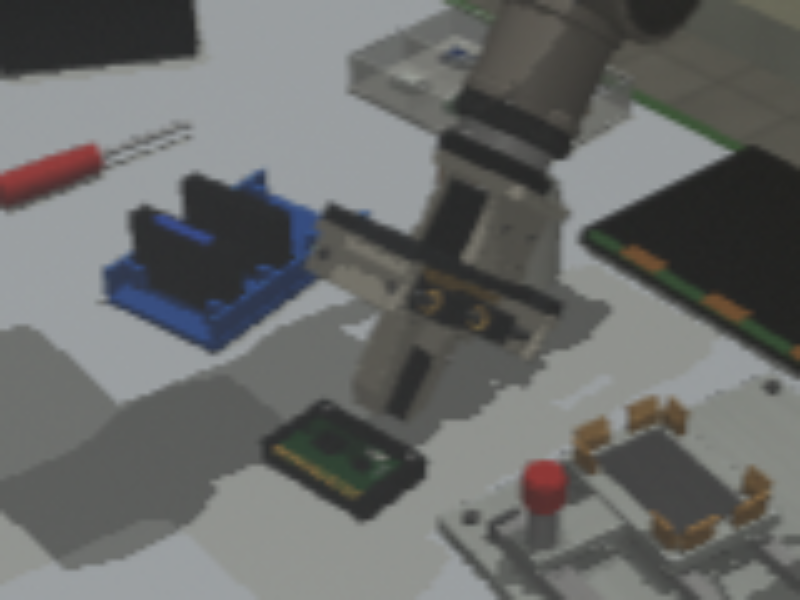

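The carrier lies flat, board up, at about (345,458) in the crop, with the gold edge towards the robot. The fingers are clear of it.

```bash
python3 -m handwheel '[{"tx":0,"ty":0,"tz":-20,"wx":0,"wy":0,"wz":0},{"tx":2,"ty":5,"tz":-40,"wx":0.1,"wy":0,"wz":0},{"tx":5,"ty":10,"tz":-60,"wx":0.2,"wy":0,"wz":0},{"tx":8,"ty":18,"tz":-80,"wx":0.3,"wy":0,"wz":0},{"tx":10,"ty":25,"tz":-92,"wx":0.4,"wy":0,"wz":0}]' 100
python3 -c "
from h import *
rel([470,52,110],-82,0)"
```

```text
clock: 12.17
ee_pos: [540.6, 51.9, 112.1]
eef_rot: [163.4, 0.0, -81.8]
contact_force: [-0.3, -0.3, -0.2]
grip_width: 53.8
gripper_force: 0.0
t [-10.1  66.3  22. ] w [ 0.29   -0.0003  0.0027] |t| 70.6 deg 16.6 now [540.6  51.9 112.1] [163.38   0.   -81.85] clk 12.17 grip 53.8 0.0 F [-0.3 -0.3 -0.2]
```

```bash
python3 -m handwheel '[{"tx":-3,"ty":22,"tz":7,"wx":0.1,"wy":0,"wz":0},{"tx":-6,"ty":44,"tz":14,"wx":0.2,"wy":0,"wz":0},{"tx":-10,"ty":66,"tz":22,"wx":0.29,"wy":0,"wz":0},{"tx":-10,"ty":66,"tz":22,"wx":0.29,"wy":0,"wz":0},{"tx":-10,"ty":66,"tz":22,"wx":0.29,"wy":0,"wz":0}]' 100
cat > m.py <<'E'
from h import *
def edges(z0=11,z1=21,fn=None,r=90):
    im,d,k=snap("wrist",fn); P=cloud(k,d); p0,R,s=pose(); q=P-p0
    tx,ty=R.apply([1,0,0]),R.apply([0,1,0]); a,b=q@tx,q@ty
    return P,a,b,(P[...,2]>z0)&(P[...,2]<z1)&(abs(a)<r)&(abs(b)<r),im
E
python3 - <<'E'
from m import *
P,a,b,sel,im=edges(10,22,"pics/w2.png")
sel=cv2.morphologyEx(sel.astype(np.uint8),cv2.MORPH_OPEN,np.ones((3,3)));n,l,st,_=cv2.connectedComponentsWithStats(sel)
i=1+st[1:,4].argmax(); m=l==i; print(st[i],n)
Q=np.c_[a[m],b[m]].astype(np.float32); rc=cv2.minAreaRect(Q); print("toolframe rect",np.round(rc[0],1),np.round(rc[1],1),round(rc[2],2),"z",np.median(P[m][:,2]).round(1))
print("a",np.percentile(a[m],[1,99]).round(1),"b",np.percentile(b[m],[1,99]).round(1))
for lo in range(-60,60,10):
    t=m&(a>lo)&(a<lo+10)
    if t.sum()>30: print(lo,t.sum(),np.percentile(b[t],[2,98]).round(1))
rel([470,52,110],-82,0)
E
```

```text
clock: 12.58
ee_pos: [464.4, 52.2, 108.6]
eef_rot: [179.3, 0.1, -81.9]
contact_force: [1.4, -0.0, 1.1]
grip_width: 86.7
gripper_force: 0.0
[ 281  134   81  121 9239] 4
toolframe rect [-0.6  3.4] [90.8 56.6] 0.06 z 13.6
a [-44.6  44.4] b [-23.9  31.1]
-50 505 [-23.2  30.6]
-40 978 [-23.   30.6]
-30 909 [-23.4  30.3]
-20 967 [-23.2  30.7]
-10 1014 [-23.5  30.6]
0 1026 [-23.2  30.4]
10 1044 [-23.6  30.8]
20 1093 [-23.3  30.5]
30 1123 [-23.1  30.6]
40 580 [-23.4  30.5]
t [ 0.3 -1.9 -0.7] w [0.0073 0.0006 0.0025] |t| 2.0 deg 0.4 now [468.1  52.  109.4] [ 1.7958e+02  3.0000e-02 -8.1860e+01] clk 12.63 grip 89.5 0.0 F [ 0.8 -0.7 -0.6]
```

View pics/w2.png

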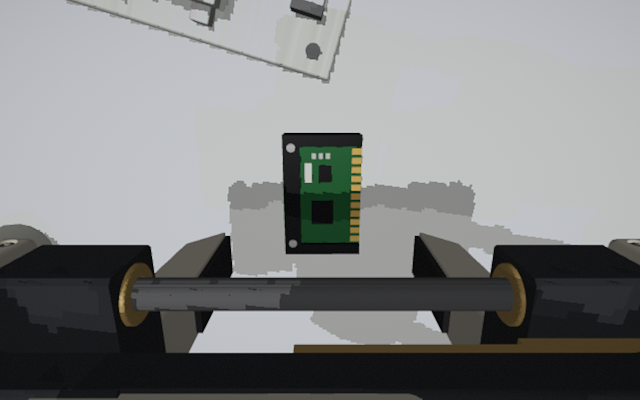

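The carrier is at about (322,193) in the wrist view, flat, with its gold side on the right (robot side). It is square to the fingers and near the centre line.

```bash
python3 -m handwheel '[{"tx":-0.6,"ty":4,"tz":20,"wx":0,"wy":0,"wz":0},{"tx":-0.6,"ty":4,"tz":45,"wx":0,"wy":0,"wz":0},{"tx":-0.6,"ty":4,"tz":68,"wx":0,"wy":0,"wz":0},{"tx":-0.6,"ty":4,"tz":80,"wx":0,"wy":0,"wz":0},{"tx":-0.6,"ty":4,"tz":80,"wx":0,"wy":0,"wz":0}]' 100
python3 - <<'E'
from m import *
P,a,b,m,im=edges(10,22)
print("a",np.percentile(a[m],[1,99]).round(1),"b",np.percentile(b[m&(abs(b)<36)],[1,99]).round(1))
rel([470,52,4],-82,0)
E
```

```text
clock: 13.05
ee_pos: [464.4, 52.0, 26.4]
eef_rot: [179.4, 0.1, -81.9]
contact_force: [-0.0, 0.1, 0.5]
grip_width: 91.8
gripper_force: 0.0
a [-43.7  88.8] b [-26.3  28.6]
t [ 0.8 -5.2 23.6] w [0.0094 0.001  0.0027] |t| 24.2 deg 0.6 now [465.   52.   27.7] [ 1.7946e+02  6.0000e-02 -8.1850e+01] clk 13.1 grip 91.8 0.0 F [-0.3  0.   0.3]
```

```bash
python3 -m handwheel '[{"tx":0,"ty":1,"tz":8,"wx":0.009,"wy":0,"wz":0},{"tx":0,"ty":1,"tz":16,"wx":0.009,"wy":0,"wz":0},{"tx":0,"ty":1,"tz":23,"wx":0.009,"wy":0,"wz":0},{"tx":0,"ty":1,"tz":23,"wx":0.009,"wy":0,"wz":0},{"tx":0,"ty":1,"tz":23,"wx":0.009,"wy":0,"wz":0}]' 100
python3 -m handwheel '[{"tx":0,"ty":0,"tz":0,"wx":0,"wy":0,"wz":0},{"tx":0,"ty":0,"tz":0,"wx":0,"wy":0,"wz":0},{"tx":0,"ty":0,"tz":0,"wx":0,"wy":0,"wz":0},{"tx":0,"ty":0,"tz":0,"wx":0,"wy":0,"wz":0},{"tx":0,"ty":0,"tz":0,"wx":0,"wy":0,"wz":0}]' 55 20
python3 -m handwheel '[{"tx":0,"ty":0,"tz":0,"wx":0,"wy":0,"wz":0},{"tx":0,"ty":0,"tz":0,"wx":0,"wy":0,"wz":0},{"tx":0,"ty":0,"tz":0,"wx":0,"wy":0,"wz":0},{"tx":0,"ty":0,"tz":0,"wx":0,"wy":0,"wz":0},{"tx":0,"ty":0,"tz":0,"wx":0,"wy":0,"wz":0}]' 50 25
python3 -m handwheel '[{"tx":0,"ty":0,"tz":-20,"wx":0,"wy":0,"wz":0},{"tx":0,"ty":0,"tz":-50,"wx":0,"wy":0,"wz":0},{"tx":0,"ty":0,"tz":-90,"wx":0,"wy":0,"wz":0},{"tx":0,"ty":0,"tz":-120,"wx":0,"wy":0,"wz":0},{"tx":0,"ty":0,"tz":-140,"wx":0,"wy":0,"wz":0}]'
python3 - <<'E'
from h import *
rel([570,-118,140],0,0); print(np.round(ctrl.sense()["q"],1))
E
```

```text
clock: 13.52
ee_pos: [462.8, 51.9, 5.6]
eef_rot: [-180.0, 0.0, -81.8]
contact_force: [-0.4, -0.6, 0.2]
grip_width: 92.1
gripper_force: 0.0
clock: 13.93
ee_pos: [462.6, 51.9, 5.8]
eef_rot: [-179.9, 0.0, -81.8]
contact_force: [0.5, 0.5, 0.3]
grip_width: 63.1
gripper_force: 0.0
clock: 14.35
ee_pos: [462.6, 51.9, 5.7]
eef_rot: [-179.9, 0.0, -81.9]
contact_force: [-0.6, 0.5, 2.9]
grip_width: 55.7
gripper_force: 25.0
clock: 14.77
ee_pos: [463.1, 51.8, 148.5]
eef_rot: [-179.8, 0.0, -81.8]
contact_force: [0.7, 0.3, -1.2]
grip_width: 55.7
gripper_force: 25.0
t [183.2 -81.7   8.8] w [-0.0036 -0.0028 -1.4285] |t| 200.8 deg 81.8 now [463.1  51.8 148.5] [-1.7976e+02  1.0000e-02 -8.1850e+01] clk 14.77 grip 55.7 25.0 F [ 0.7  0.3 -1.2]
[-3.100e+00  1.820e+01  1.031e+02  1.000e-01  5.840e+01  1.687e+02]
```

```bash
python3 -m handwheel '[{"tx":27,"ty":-25,"tz":0,"wx":0,"wy":0,"wz":0},{"tx":54,"ty":-50,"tz":0,"wx":0,"wy":0,"wz":0},{"tx":80,"ty":-75,"tz":0,"wx":0,"wy":0,"wz":0},{"tx":95,"ty":-90,"tz":0,"wx":0,"wy":0,"wz":0},{"tx":95,"ty":-90,"tz":0,"wx":0,"wy":0,"wz":0}]'
python3 -m handwheel '[{"tx":0,"ty":0,"tz":0,"wx":0,"wy":0,"wz":0},{"tx":0,"ty":0,"tz":0,"wx":0,"wy":0,"wz":0},{"tx":0,"ty":0,"tz":0,"wx":0,"wy":0,"wz":0},{"tx":0,"ty":0,"tz":0,"wx":0,"wy":0,"wz":0},{"tx":0,"ty":0,"tz":0,"wx":0,"wy":0,"wz":0}]'
python3 - <<'E'
from h import *
im,d,k=snap("wrist","pics/w3.png"); np.savez("w3.npz",im=im,d=d,K=k[0],T=k[1])
rel([570,-118,140],0,0)
E
```

```text
clock: 15.18
ee_pos: [567.7, -32.4, 145.0]
eef_rot: [-179.8, -0.0, -82.0]
contact_force: [-0.3, 0.1, -0.5]
grip_width: 55.7
gripper_force: 25.0
clock: 15.6
ee_pos: [564.5, -28.8, 145.8]
eef_rot: [-179.9, 0.1, -81.8]
contact_force: [-1.4, -0.6, -1.7]
grip_width: 55.8
gripper_force: 25.0
t [88.9  7.3  5.8] w [-1.6000e-03 -2.0000e-04 -1.4278e+00] |t| 89.4 deg 81.8 now [564.6 -28.9 145.9] [-1.7993e+02  5.0000e-02 -8.1810e+01] clk 15.65 grip 55.8 25.0 F [-0.2  0.4 -2.1]
```

View pics/w3.png

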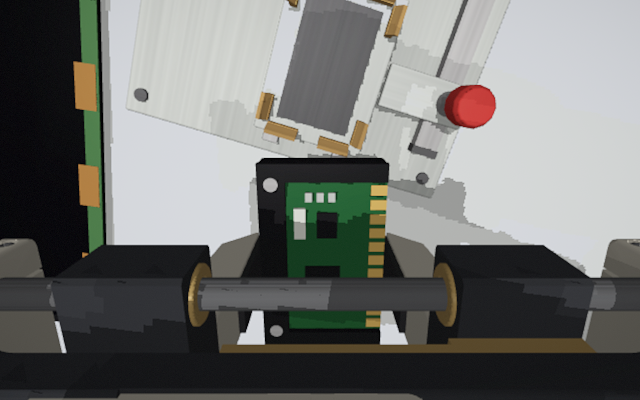

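The wrist view shows the grey nest floor with corners at about (382,13), (347,135) and (278,112), brass fences around it, and the knob at (470,106). The held carrier is at (322,245), with its gold side to the right.

```bash
python3 - <<'E'
from h import *
z=np.load("w3.npz"); im,d=z["im"],z["d"]; k=(z["K"],z["T"],None); hsv=cv2.cvtColor(im,cv2.COLOR_BGR2HSV); P=cloud(k,d)
print("floor px hsv",hsv[60,330],hsv[60,250],"z",P[60,330].round(1),P[20,250].round(1))
m=((hsv[...,2]<150)&(hsv[...,1]<40)&(abs(P[...,2]-38)<6)).astype(np.uint8); m[:, :250]=0; m[:,400:]=0; m[150:]=0
m=cv2.morphologyEx(m,cv2.MORPH_OPEN,np.ones((5,5))); n,l,st,_=cv2.connectedComponentsWithStats(m); i=1+st[1:,4].argmax(); m=l==i; print(st[i])
def fit(pp,z): 
    W=onz(k,pp,z)[:,:2]; c=np.median(W,0); v=cv2.fitLine(W.astype(np.float32),cv2.DIST_HUBER,0,.01,.01).ravel(); return v[:2],v[2:]
L=[];Rr=[]
for v in range(20,100,2):
    u=np.nonzero(m[v])[0]; L.append((u[0]-.5,v)); Rr.append((u[-1]+.5,v))
for nm,e in(("left",L),("right",Rr)):
    dv,c=fit(np.array(e),38); print(nm,dv.round(3),"ang",np.degrees(np.arctan2(dv[1],dv[0])).round(2),c.round(1))
v,u=np.nonzero(m); W=onz(k,np.c_[u,v],38)[:,:2]
th=np.radians(-8.5); ex=np.array([np.cos(th),np.sin(th)]); ey=np.array([-ex[1],ex[0]])
for e,n_ in((ex,"ex"),(ey,"ey")): print(n_,np.percentile(W@e,[0.5,1,2,50,98,99,99.5]).round(1))
r=cv2.inRange(hsv,(0,140,90),(8,255,255)); r[:,:430]=0; v,u=np.nonzero(r)
# top disc: points with depth z>84
t=P[v,u,2]>82; Wk=P[v,u][t]; print("knob zs",np.percentile(P[v,u,2],[5,50,95]).round(1),"disc",cv2.minEnclosingCircle(np.float32(onz(k,np.c_[u,v][t],88)[:,:2])))
# held carrier
c=((P[...,2]>145)&(P[...,2]<165)); c[:150]=0; c[235:]=0; c[:,:240]=0; c[:,400:]=0
print("held a,b")
p0=np.array([564.6,-28.9,0]); R=Ro.from_euler("xyz",[180,0,-81.8],degrees=True); q=(P-p0); a=q@R.apply([1,0,0]); b=q@R.apply([0,1,0])
print(np.percentile(a[c],[50,99,99.8]).round(1),np.percentile(b[c],[1,99]).round(1),np.median(P[c][:,2]).round(1))
E
```

```text
floor px hsv [135   5 106] [ 45   5 209] z [ 572.3 -123.7   36.4] [ 634.8 -144.9   10.2]
[ 278    0  104  135 9475]
left [0.142 0.99 ] ang 81.85 [ 598.4 -126.2]
right [0.148 0.989] ang 81.49 [ 546.1 -127.8]
ex [559.2 559.5 560.1 584.4 609.4 609.9 610.2]
ey [-75.6 -75.  -73.8 -35.5   7.1   8.    8.6]
knob zs [nan nan nan] disc ((487.1822509765625, -106.21585845947266), 12.675543785095215)
held a,b
[30.8 45.5 45.6] [-27.5  27.5] 153.7
```

```bash
for i in 1 2 3 4; do python3 -m handwheel '[{"tx":0,"ty":0,"tz":0,"wx":0,"wy":0,"wz":-0.12},{"tx":0,"ty":0,"tz":0,"wx":0,"wy":0,"wz":-0.24},{"tx":0,"ty":0,"tz":0,"wx":0,"wy":0,"wz":-0.36},{"tx":0,"ty":0,"tz":0,"wx":0,"wy":0,"wz":-0.48},{"tx":0,"ty":0,"tz":0,"wx":0,"wy":0,"wz":-0.6}]' | grep eef; done
python3 - <<'E'
from h import *
print(np.round(ctrl.sense()["q"],1)); rel([574,-118.7,110],81.67,0)
E
```

```text
eef_rot: [-179.9, 0.0, -47.1]
eef_rot: [-179.9, -0.0, -12.7]
eef_rot: [-180.0, -0.1, 21.6]
eef_rot: [180.0, -0.1, 56.0]
[-10.8  28.   87.6   0.1  64.4  23.2]
t [-69.1  57.7  35.7] w [ 0.0005 -0.0013 -0.4476] |t| 96.8 deg 25.6 now [564.7 -29.2 145.8] [ 1.7999e+02 -8.0000e-02  5.6020e+01] clk 17.32 grip 55.7 25.0 F [-0.1 -0.1 -0.3]
```

```bash
python3 -m handwheel '[{"tx":-17,"ty":14,"tz":5,"wx":0,"wy":0,"wz":-0.11},{"tx":-35,"ty":29,"tz":12,"wx":0,"wy":0,"wz":-0.22},{"tx":-52,"ty":43,"tz":20,"wx":0,"wy":0,"wz":-0.33},{"tx":-69,"ty":57.7,"tz":35,"wx":0,"wy":0,"wz":-0.447},{"tx":-69,"ty":57.7,"tz":35,"wx":0,"wy":0,"wz":-0.447}]'
python3 -m handwheel '[{"tx":0,"ty":0,"tz":10,"wx":0,"wy":0,"wz":0},{"tx":0,"ty":0,"tz":20,"wx":0,"wy":0,"wz":0},{"tx":0,"ty":0,"tz":30,"wx":0,"wy":0,"wz":0},{"tx":0,"ty":0,"tz":30,"wx":0,"wy":0,"wz":0},{"tx":0,"ty":0,"tz":30,"wx":0,"wy":0,"wz":0}]'
python3 - <<'E'
from h import *
im,d,k=snap("wrist","pics/w4.png"); np.savez("w4.npz",im=im,d=d,K=k[0],T=k[1])
im2,_,_=snap("side"); cv2.imwrite("pics/s5.png",np.hstack([cv2.resize(im2[150:270,290:450],(640,480))]))
rel([574,-118.7,50],81.67,0)
E
```

```text
clock: 17.73
ee_pos: [572.7, -122.1, 108.2]
eef_rot: [-179.9, -0.0, 81.5]
contact_force: [-0.4, 0.3, -1.2]
grip_width: 55.4
gripper_force: 25.0
clock: 18.15
ee_pos: [573.2, -117.9, 79.8]
eef_rot: [-179.9, -0.1, 81.3]
contact_force: [0.4, -0.6, -1.3]
grip_width: 55.8
gripper_force: 25.0
t [-0.3  0.  30.9] w [ 0.0013 -0.0011 -0.0065] |t| 30.9 deg 0.4 now [ 574.  -118.4   80.9] [ 1.7993e+02 -6.0000e-02  8.1300e+01] clk 18.25 grip 55.8 25.0 F [-0.9 -0.5 -0.4]
```

View pics/w4.png

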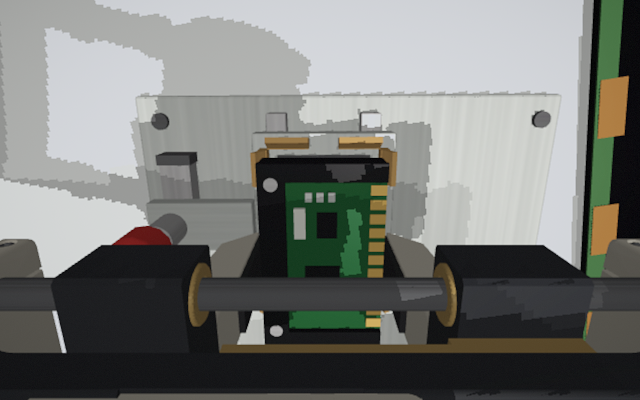

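Gold contacts are on the right, towards the column. The carrier's edges run from u=257 to 388, and it sits above the brass fences at u≈252–268 and 382–396, with the +y fences at v≈142. It looks aligned, so I'll measure the offset numerically.

```bash
python3 - <<'E'
from h import *
z=np.load("w4.npz"); im,d=z["im"],z["d"]; k=(z["K"],z["T"],None); hsv=cv2.cvtColor(im,cv2.COLOR_BGR2HSV); P=cloud(k,d)
p0=np.array([574,-118.5,0]); R=Ro.from_euler("xyz",[180,0,81.4],degrees=True); q=P-p0; a=q@R.apply([1,0,0]); b=q@R.apply([0,1,0])
br=cv2.inRange(hsv,(8,90,70),(28,255,255))>0; br[:130]=0; br[200:]=0; br[:,:245]=0; br[:,400:]=0
for nm,s in(("left",np.s_[:,245:275]),("right",np.s_[:,375:400]),("rear",np.s_[130:150,262:382])):
    m=np.zeros_like(br); m[s]=br[s]; m&=np.isfinite(P[...,2])
    print(nm,m.sum(),"b",np.percentile(b[m],[2,50,98]).round(1),"a",np.percentile(a[m],[2,50,98]).round(1),"z",np.percentile(P[m][:,2],[5,50,95]).round(1))
for zz in(8,): pass
c=(P[...,2]>83)&(P[...,2]<97); c[:150]=0;c[235:]=0;c[:,:240]=0;c[:,400:]=0
print("carrier b",np.percentile(b[c],[1,99]).round(1),"a",np.percentile(a[c],[99,99.8]).round(1),np.median(P[c][:,2]).round(1))
for u in(255,290,330,370,392):
    print(u,[(v,a[v,u].round(1),b[v,u].round(1),P[v,u,2].round(1)) for v in(134,140,145,150)])
E
```

```text
left 388 b [-37.7 -33.5 -25.7] a [28.8 43.6 52.7] z [41.8 53.2 88.3]
right 587 b [22.2 32.7 37.2] a [28.6 39.8 52.6] z [45.  53.6 87.5]
rear 986 b [-29.4   8.1  28.5] a [46.4 50.4 53.1] z [46.2 53.1 54.8]
carrier b [-28.6  26.2] a [46.4 46.5] 87.7
255 [(134, np.float64(53.0), np.float64(-37.9), np.float64(37.3)), (140, np.float64(49.7), np.float64(-38.0), np.float64(37.4)), (145, np.float64(46.9), np.float64(-38.3), np.float64(36.9)), (150, np.float64(44.3), np.float64(-38.2), np.float64(38.2))]
290 [(134, np.float64(52.8), np.float64(-18.7), np.float64(36.2)), (140, np.float64(51.9), np.float64(-17.1), np.float64(54.8)), (145, np.float64(48.8), np.float64(-17.6), np.float64(50.5)), (150, np.float64(44.2), np.float64(-18.8), np.float64(38.0))]
330 [(134, np.float64(52.9), np.float64(3.4), np.float64(36.9)), (140, np.float64(49.7), np.float64(3.4), np.float64(37.6)), (145, np.float64(47.0), np.float64(3.4), np.float64(38.0)), (150, np.float64(43.9), np.float64(3.4), np.float64(36.3))]
370 [(134, np.float64(52.6), np.float64(25.6), np.float64(35.2)), (140, np.float64(51.7), np.float64(23.2), np.float64(54.2)), (145, np.float64(48.8), np.float64(23.8), np.float64(51.0)), (150, np.float64(44.1), np.float64(25.6), np.float64(37.7))]
392 [(134, np.float64(52.8), np.float64(37.4), np.float64(37.1)), (140, np.float64(49.4), np.float64(37.8), np.float64(36.3)), (145, np.float64(46.7), np.float64(37.9), np.float64(36.5)), (150, np.float64(44.0), np.float64(37.9), np.float64(37.1))]
```

```bash
python3 -m handwheel '[{"tx":-0.8,"ty":0.8,"tz":6,"wx":0,"wy":0,"wz":-0.005},{"tx":-0.8,"ty":0.8,"tz":12,"wx":0,"wy":0,"wz":-0.005},{"tx":-0.8,"ty":0.8,"tz":18,"wx":0,"wy":0,"wz":-0.005},{"tx":-0.8,"ty":0.8,"tz":24,"wx":0,"wy":0,"wz":-0.005},{"tx":-0.8,"ty":0.8,"tz":24,"wx":0,"wy":0,"wz":-0.005}]'
python3 -m handwheel '[{"tx":0,"ty":0,"tz":2,"wx":0,"wy":0,"wz":0},{"tx":0,"ty":0,"tz":4,"wx":0,"wy":0,"wz":0},{"tx":0,"ty":0,"tz":6,"wx":0,"wy":0,"wz":0},{"tx":0,"ty":0,"tz":8,"wx":0,"wy":0,"wz":0},{"tx":0,"ty":0,"tz":8,"wx":0,"wy":0,"wz":0}]'
```

```text
clock: 18.67
ee_pos: [573.4, -119.6, 54.8]
eef_rot: [-179.9, -0.1, 81.5]
contact_force: [0.3, -0.5, -1.5]
grip_width: 55.8
gripper_force: 25.0
clock: 19.08
ee_pos: [574.2, -119.8, 48.2]
eef_rot: [180.0, -0.1, 81.6]
contact_force: [0.1, -0.4, -2.2]
grip_width: 55.9
gripper_force: 25.0
```

```bash
python3 -m handwheel '[{"tx":0,"ty":0,"tz":1,"wx":0,"wy":0,"wz":0},{"tx":0,"ty":0,"tz":2,"wx":0,"wy":0,"wz":0},{"tx":0,"ty":0,"tz":3,"wx":0,"wy":0,"wz":0},{"tx":0,"ty":0,"tz":4.2,"wx":0,"wy":0,"wz":0},{"tx":0,"ty":0,"tz":4.2,"wx":0,"wy":0,"wz":0}]'
python3 -m handwheel '[{"tx":0,"ty":0,"tz":0.4,"wx":0,"wy":0,"wz":0},{"tx":0,"ty":0,"tz":0.6,"wx":0,"wy":0,"wz":0},{"tx":0,"ty":0,"tz":0.6,"wx":0,"wy":0,"wz":0},{"tx":0,"ty":0,"tz":0.6,"wx":0,"wy":0,"wz":0},{"tx":0,"ty":0,"tz":0.6,"wx":0,"wy":0,"wz":0}]'
```

```text
clock: 19.5
ee_pos: [574.2, -119.8, 44.1]
eef_rot: [180.0, -0.1, 81.6]
contact_force: [-0.6, 0.2, -1.1]
grip_width: 55.7
gripper_force: 25.0
clock: 19.92
ee_pos: [574.4, -119.8, 43.8]
eef_rot: [180.0, -0.1, 81.6]
contact_force: [-0.9, 0.0, -0.4]
grip_width: 55.7
gripper_force: 25.0
```

```bash
python3 -m handwheel '[{"tx":0,"ty":0,"tz":0.5,"wx":0,"wy":0,"wz":0},{"tx":0,"ty":0,"tz":0.5,"wx":0,"wy":0,"wz":0},{"tx":0,"ty":0,"tz":0.5,"wx":0,"wy":0,"wz":0},{"tx":0,"ty":0,"tz":0.5,"wx":0,"wy":0,"wz":0},{"tx":0,"ty":0,"tz":0.5,"wx":0,"wy":0,"wz":0}]' 75
python3 -m handwheel '[{"tx":0,"ty":0,"tz":-2,"wx":0,"wy":0,"wz":0},{"tx":0,"ty":0,"tz":-15,"wx":0,"wy":0,"wz":0},{"tx":0,"ty":0,"tz":-30,"wx":0,"wy":0,"wz":0},{"tx":0,"ty":0,"tz":-50,"wx":0,"wy":0,"wz":0},{"tx":0,"ty":0,"tz":-80,"wx":0,"wy":0,"wz":0}]'
python3 -m handwheel '[{"tx":-10,"ty":-10,"tz":-20,"wx":0,"wy":0,"wz":-0.12},{"tx":-20,"ty":-20,"tz":-30,"wx":0,"wy":0,"wz":-0.24},{"tx":-30,"ty":-30,"tz":-30,"wx":0,"wy":0,"wz":-0.24},{"tx":-30,"ty":-30,"tz":-30,"wx":0,"wy":0,"wz":-0.24},{"tx":-30,"ty":-30,"tz":-30,"wx":0,"wy":0,"wz":-0.24}]' 50
python3 - <<'E'
from h import *
im,d,k=snap("wrist","pics/w5.png"); np.savez("w5.npz",im=im,d=d,K=k[0],T=k[1])
rel([486,-105.5,110],-8.33,0); print(np.round(ctrl.sense()["q"],1)); rel([486,-105.5,110],171.67,0)
E
```

```text
clock: 20.33
ee_pos: [574.4, -119.8, 43.3]
eef_rot: [180.0, -0.1, 81.6]
contact_force: [-0.0, -0.8, 0.6]
grip_width: 69.0
gripper_force: 0.0
clock: 20.75
ee_pos: [572.9, -119.5, 122.1]
eef_rot: [-179.8, -0.1, 81.6]
contact_force: [-0.8, 0.7, -0.5]
grip_width: 68.9
gripper_force: 0.0
clock: 21.17
ee_pos: [540.1, -145.4, 153.5]
eef_rot: [179.9, -0.1, 95.2]
contact_force: [-0.4, -0.5, 0.2]
grip_width: 46.4
gripper_force: 0.0
t [ 44.3 -50.6  43.1] w [-3.0000e-04 -1.8000e-03  1.8076e+00] |t| 79.9 deg 103.6 now [ 540.4 -145.1  153.1] [ 1.7994e+02 -7.0000e-02  9.5240e+01] clk 21.22 grip 46.1 0.0 F [ 0.2  0.1 -0.2]
[-22.9  27.   88.    0.1  64.9 -28.2]
t [ 44.3 -50.6  43.1] w [ 1.700e-03 -3.000e-04 -1.334e+00] |t| 79.9 deg 76.4 now [ 540.4 -145.1  153.1] [ 1.7994e+02 -7.0000e-02  9.5240e+01] clk 21.22 grip 46.1 0.0 F [ 0.2  0.1 -0.2]
```

View pics/w5.png

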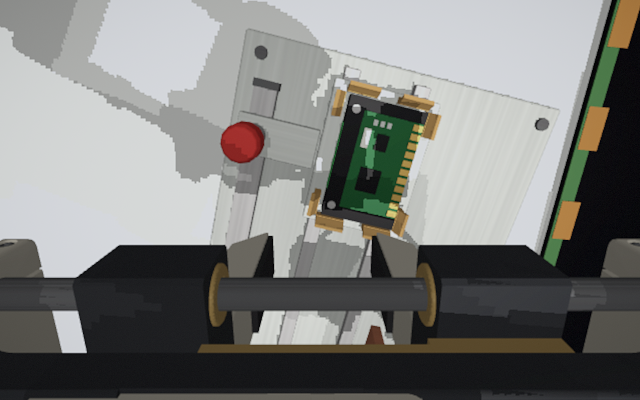

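The carrier sits inside all the fences at about (372,160), with its gold edge on the right towards the column. The knob is at (242,142).

```bash
cat > kn.py <<'E'
from h import *
def knob(im,d,k,ztop=88):
    hsv=cv2.cvtColor(im,cv2.COLOR_BGR2HSV); r=cv2.inRange(hsv,(0,140,60),(8,255,255))|cv2.inRange(hsv,(172,140,60),(180,255,255))
    n,l,st,_=cv2.connectedComponentsWithStats(r); i=1+st[1:,4].argmax(); v,u=np.nonzero(l==i)
    P=cloud(k,d)[v,u]; zt=np.nanpercentile(P[:,2],90); t=P[:,2]>zt-4
    c=cv2.minEnclosingCircle(np.float32(onz(k,np.c_[u,v][t],ztop)[:,:2])); return np.round(c[0],1),round(c[1],1),zt.round(1),P[t].mean(0).round(1),st[i]
E
python3 - <<'E'
from kn import *
z=np.load("w5.npz"); im,d=z["im"],z["d"]; k=(z["K"],z["T"],None); print(knob(im,d,k)); P=cloud(k,d); hsv=cv2.cvtColor(im,cv2.COLOR_BGR2HSV)
th=np.radians(-8.33); ex=np.array([np.cos(th),np.sin(th),0]); ey=np.array([-ex[1],ex[0],0])
m=((hsv[...,2]<60)|(cv2.inRange(hsv,(45,80,20),(85,255,255))>0)); m[:90]=0;m[235:]=0;m[:,:315]=0;m[:,:]&=True;m[:,435:]=0
m=cv2.morphologyEx(m.astype(np.uint8),cv2.MORPH_CLOSE,np.ones((3,3)))>0; m&=P[...,2]>40
print("carrier plane"); A=P[m]; G=np.c_[A@ex,A@ey,np.ones(len(A))]; G[:,:2]-=G[:,:2].mean(0); c=np.linalg.lstsq(G,A[:,2],rcond=None)[0]; print("slopes",c[:2].round(4),"z",c[2].round(1),"ex",np.percentile(A@ex,[1,99]).round(1),"ey",np.percentile(A@ey,[1,99]).round(1))
for px in((250,200),(290,240),(480,150),(290,140)): print(px,P[px[1],px[0],2].round(1))
im,d,k=snap("top"); print("top",knob(im[:, :460].copy(),d[:,:460],k))
E
```

```text
(array([ 485.5, -106. ]), 12.1, np.float64(87.7), array([ 485.2, -106. ,   86.7]), array([ 221,  122,   43,   41, 1367], dtype=int32))
carrier plane
slopes [-0.0346  0.0002] z 51.4 ex [557.  611.1] ey [-77.8   9.2]
(250, 200) 22.8
(290, 240) 10.2
(480, 150) 10.4
(290, 140) 37.0
top (array([493.9, 434. ]), 37.5, np.float64(25.9), array([495. , 460.3,  24.3]), array([159, 186,  10,  30, 241], dtype=int32))
```

```bash
python3 -m handwheel '[{"tx":9,"ty":-10,"tz":0,"wx":0,"wy":0,"wz":-0.12},{"tx":18,"ty":-20,"tz":0,"wx":0,"wy":0,"wz":-0.24},{"tx":27,"ty":-30,"tz":0,"wx":0,"wy":0,"wz":-0.36},{"tx":36,"ty":-40,"tz":0,"wx":0,"wy":0,"wz":-0.48},{"tx":44,"ty":-50.6,"tz":0,"wx":0,"wy":0,"wz":-0.6}]' 50
python3 -m handwheel '[{"tx":0,"ty":0,"tz":0,"wx":0,"wy":0,"wz":-0.12},{"tx":0,"ty":0,"tz":0,"wx":0,"wy":0,"wz":-0.24},{"tx":0,"ty":0,"tz":0,"wx":0,"wy":0,"wz":-0.36},{"tx":0,"ty":0,"tz":0,"wx":0,"wy":0,"wz":-0.48},{"tx":0,"ty":0,"tz":0,"wx":0,"wy":0,"wz":-0.6}]'
python3 -m handwheel '[{"tx":0,"ty":0,"tz":0,"wx":0,"wy":0,"wz":-0.07},{"tx":0,"ty":0,"tz":0,"wx":0,"wy":0,"wz":-0.134},{"tx":0,"ty":0,"tz":0,"wx":0,"wy":0,"wz":-0.134},{"tx":0,"ty":0,"tz":0,"wx":0,"wy":0,"wz":-0.134},{"tx":0,"ty":0,"tz":0,"wx":0,"wy":0,"wz":-0.134}]'
python3 - <<'E'
from kn import *
im,d,k=snap("wrist"); print(knob(im,d,k)); rel([485.5,-106,57],171.67,0); print(np.round(ctrl.sense()["q"],1))
E
```

```text
clock: 21.68
ee_pos: [485.6, -105.0, 152.6]
eef_rot: [179.9, -0.1, 130.0]
contact_force: [-1.4, -0.6, -0.3]
grip_width: 45.6
gripper_force: 0.0
clock: 22.1
ee_pos: [486.2, -105.4, 152.7]
eef_rot: [179.9, -0.0, 164.4]
contact_force: [-1.3, 0.2, 0.7]
grip_width: 46.3
gripper_force: 0.0
clock: 22.52
ee_pos: [485.9, -105.8, 152.9]
eef_rot: [179.9, 0.0, 171.6]
contact_force: [-0.2, -0.4, -0.5]
grip_width: 45.3
gripper_force: 0.0
(array([ 482.6, -106.5]), 12.1, np.float64(87.5), array([ 483.2, -106.7,   86.6]), array([ 302,  184,   37,   41, 1211], dtype=int32))
t [ 0.4 -0.3 96. ] w [ 0.0013  0.0004 -0.0001] |t| 96.0 deg 0.1 now [ 485.9 -105.8  153. ] [1.7993e+02 2.0000e-02 1.7167e+02] clk 22.57 grip 45.9 0.0 F [ 0.1  0.5 -0.4]
[-2.120e+01  2.100e+01  9.790e+01  1.000e-01  6.110e+01 -1.029e+02]
```

```bash
python3 -m handwheel '[{"tx":0.8,"ty":-0.3,"tz":25,"wx":0,"wy":0,"wz":0},{"tx":0.8,"ty":-0.3,"tz":50,"wx":0,"wy":0,"wz":0},{"tx":0.8,"ty":-0.3,"tz":75,"wx":0,"wy":0,"wz":0},{"tx":0.8,"ty":-0.3,"tz":95,"wx":0,"wy":0,"wz":0},{"tx":0.8,"ty":-0.3,"tz":95,"wx":0,"wy":0,"wz":0}]'
python3 -m handwheel '[{"tx":0,"ty":0,"tz":0,"wx":0,"wy":0,"wz":0},{"tx":0,"ty":0,"tz":0,"wx":0,"wy":0,"wz":0},{"tx":0,"ty":0,"tz":0,"wx":0,"wy":0,"wz":0},{"tx":0,"ty":0,"tz":0,"wx":0,"wy":0,"wz":0},{"tx":0,"ty":0,"tz":0,"wx":0,"wy":0,"wz":0}]' 20 45
python3 -m handwheel '[{"tx":0,"ty":0,"tz":0,"wx":0,"wy":0,"wz":0},{"tx":0,"ty":0,"tz":0,"wx":0,"wy":0,"wz":0},{"tx":0,"ty":0,"tz":0,"wx":0,"wy":0,"wz":0},{"tx":0,"ty":0,"tz":0,"wx":0,"wy":0,"wz":0},{"tx":0,"ty":0,"tz":0,"wx":0,"wy":0,"wz":0}]'
```

```text
clock: 22.98
ee_pos: [482.7, -105.2, 54.8]
eef_rot: [179.8, -0.4, 171.7]
contact_force: [-1.6, 0.4, -0.6]
grip_width: 45.8
gripper_force: 0.0
clock: 23.4
ee_pos: [485.9, -106.5, 59.5]
eef_rot: [180.0, 0.2, 171.7]
contact_force: [-0.1, -0.1, 4.4]
grip_width: 24.5
gripper_force: 45.0
clock: 23.82
ee_pos: [486.0, -106.5, 59.5]
eef_rot: [180.0, 0.2, 171.7]
contact_force: [-0.0, 0.6, 6.0]
grip_width: 24.3
gripper_force: 45.0
```

```bash
python3 -m handwheel '[{"tx":0,"ty":0,"tz":-3,"wx":0,"wy":0,"wz":0},{"tx":0,"ty":0,"tz":-6,"wx":0,"wy":0,"wz":0},{"tx":0,"ty":0,"tz":-9,"wx":0,"wy":0,"wz":0},{"tx":0,"ty":0,"tz":-12,"wx":0,"wy":0,"wz":0},{"tx":0,"ty":0,"tz":-12,"wx":0,"wy":0,"wz":0}]'
python3 -m handwheel '[{"tx":0,"ty":0,"tz":0,"wx":0,"wy":0,"wz":0},{"tx":0,"ty":0,"tz":0,"wx":0,"wy":0,"wz":0},{"tx":0,"ty":0,"tz":0,"wx":0,"wy":0,"wz":0},{"tx":0,"ty":0,"tz":0,"wx":0,"wy":0,"wz":0},{"tx":0,"ty":0,"tz":0,"wx":0,"wy":0,"wz":0}]'
python3 - <<'E'
from h import *
s=pose(); a=np.radians(-8.33); d=np.array([np.sin(a),-np.cos(a),0]); print("-y",d.round(4)); rel(s[0]+140*d,171.67,0)
E
```

```text
clock: 24.23
ee_pos: [485.7, -106.4, 70.2]
eef_rot: [179.9, 0.1, 171.7]
contact_force: [5.3, -2.0, -10.8]
grip_width: 24.7
gripper_force: 45.0
clock: 24.65
ee_pos: [485.7, -106.4, 69.7]
eef_rot: [179.9, 0.1, 171.7]
contact_force: [5.5, -1.9, -10.8]
grip_width: 24.5
gripper_force: 45.0
-y [-0.1449 -0.9895  0.    ]
t [ 1.0e-01 -1.4e+02 -1.0e-01] w [0.0009 0.002  0.001 ] |t| 140.0 deg 0.1 now [ 485.7 -106.4   69.7] [1.7995e+02 1.1000e-01 1.7173e+02] clk 24.65 grip 24.5 45.0 F [  5.5  -1.9 -10.8]
```

```bash
python3 -m handwheel '[{"tx":0,"ty":0,"tz":-1.4,"wx":0,"wy":0,"wz":0},{"tx":0,"ty":-2,"tz":-1.4,"wx":0,"wy":0,"wz":0},{"tx":0,"ty":-6,"tz":-1.4,"wx":0,"wy":0,"wz":0},{"tx":0,"ty":-12,"tz":-1.4,"wx":0,"wy":0,"wz":0},{"tx":0,"ty":-20,"tz":-1.4,"wx":0,"wy":0,"wz":0}]'
```

```text
clock: 25.07
ee_pos: [482.9, -125.4, 71.0]
eef_rot: [179.9, 0.1, 171.7]
contact_force: [7.3, 1.5, -10.5]
grip_width: 24.6
gripper_force: 45.0
```

```bash
python3 -m handwheel '[{"tx":-0.3,"ty":-10,"tz":0,"wx":0,"wy":0,"wz":0},{"tx":-0.5,"ty":-22,"tz":0,"wx":0,"wy":0,"wz":0},{"tx":-0.5,"ty":-34,"tz":0,"wx":0,"wy":0,"wz":0},{"tx":-0.5,"ty":-46,"tz":0,"wx":0,"wy":0,"wz":0},{"tx":-0.5,"ty":-58,"tz":0,"wx":0,"wy":0,"wz":0}]'
python3 -m handwheel '[{"tx":0,"ty":-12,"tz":0,"wx":0,"wy":0,"wz":0},{"tx":0,"ty":-24,"tz":0,"wx":0,"wy":0,"wz":0},{"tx":0,"ty":-36,"tz":0,"wx":0,"wy":0,"wz":0},{"tx":0,"ty":-46,"tz":0,"wx":0,"wy":0,"wz":0},{"tx":0,"ty":-52,"tz":0,"wx":0,"wy":0,"wz":0}]'
python3 -m handwheel '[{"tx":0,"ty":-4,"tz":0,"wx":0,"wy":0,"wz":0},{"tx":0,"ty":-7,"tz":0,"wx":0,"wy":0,"wz":0},{"tx":0,"ty":-9,"tz":0,"wx":0,"wy":0,"wz":0},{"tx":0,"ty":-9,"tz":0,"wx":0,"wy":0,"wz":0},{"tx":0,"ty":-9,"tz":0,"wx":0,"wy":0,"wz":0}]'
python3 - <<'E'
from h import *
s=pose(); a=np.radians(-8.33); d=np.array([np.sin(a),-np.cos(a),0]); print("travel",(s[0]-[485.8,-106.45,0])@d, s[0].round(1), np.round(s[2]["contact_force"],1), s[1].as_euler("xyz",degrees=True).round(2))
E
```

```text
clock: 25.48
ee_pos: [474.4, -183.0, 70.7]
eef_rot: [179.8, 0.0, 171.7]
contact_force: [6.2, 1.9, -11.3]
grip_width: 24.4
gripper_force: 45.0
clock: 25.9
ee_pos: [466.7, -234.9, 70.4]
eef_rot: [179.8, -0.0, 171.7]
contact_force: [6.5, 1.8, -11.2]
grip_width: 24.6
gripper_force: 45.0
clock: 26.32
ee_pos: [465.5, -243.5, 70.6]
eef_rot: [179.9, 0.0, 171.7]
contact_force: [4.8, -0.7, -10.0]
grip_width: 24.6
gripper_force: 45.0
travel 138.51411393813524 [ 465.5 -243.5   70.6] [  4.8  -0.7 -10. ] [179.89   0.   171.73]
```

```bash
python3 -m handwheel '[{"tx":0,"ty":-0.7,"tz":0,"wx":0,"wy":0,"wz":0},{"tx":0,"ty":-1.4,"tz":0,"wx":0,"wy":0,"wz":0},{"tx":0,"ty":-1.4,"tz":0,"wx":0,"wy":0,"wz":0},{"tx":0,"ty":-1.4,"tz":0,"wx":0,"wy":0,"wz":0},{"tx":0,"ty":-1.4,"tz":0,"wx":0,"wy":0,"wz":0}]'
python3 -m handwheel '[{"tx":0,"ty":0,"tz":1,"wx":0,"wy":0,"wz":0},{"tx":0,"ty":0,"tz":2,"wx":0,"wy":0,"wz":0},{"tx":0,"ty":0,"tz":3,"wx":0,"wy":0,"wz":0},{"tx":0,"ty":0,"tz":4,"wx":0,"wy":0,"wz":0},{"tx":0,"ty":0,"tz":5,"wx":0,"wy":0,"wz":0}]'
python3 -m handwheel '[{"tx":0,"ty":0,"tz":0,"wx":0,"wy":0,"wz":0},{"tx":0,"ty":0,"tz":0,"wx":0,"wy":0,"wz":0},{"tx":0,"ty":0,"tz":0,"wx":0,"wy":0,"wz":0},{"tx":0,"ty":0,"tz":0,"wx":0,"wy":0,"wz":0},{"tx":0,"ty":0,"tz":0,"wx":0,"wy":0,"wz":0}]'
```

```text
clock: 26.73
ee_pos: [465.2, -244.5, 70.9]
eef_rot: [179.9, 0.0, 171.7]
contact_force: [4.9, 1.1, -11.2]
grip_width: 24.3
gripper_force: 45.0
clock: 27.15
ee_pos: [465.3, -244.6, 66.1]
eef_rot: [179.9, 0.0, 171.7]
contact_force: [4.0, 2.0, -10.0]
grip_width: 24.5
gripper_force: 45.0
clock: 27.57
ee_pos: [465.3, -245.0, 66.4]
eef_rot: [179.9, 0.0, 171.7]
contact_force: [4.1, 2.3, -9.7]
grip_width: 24.3
gripper_force: 45.0
```

```bash
python3 -m handwheel '[{"tx":0,"ty":0,"tz":1,"wx":0,"wy":0,"wz":0},{"tx":0,"ty":0,"tz":2,"wx":0,"wy":0,"wz":0},{"tx":0,"ty":0,"tz":3,"wx":0,"wy":0,"wz":0},{"tx":0,"ty":0,"tz":4,"wx":0,"wy":0,"wz":0},{"tx":0,"ty":0,"tz":5,"wx":0,"wy":0,"wz":0}]'
python3 -m handwheel '[{"tx":0,"ty":0,"tz":0.5,"wx":0,"wy":0,"wz":0},{"tx":0,"ty":0,"tz":1,"wx":0,"wy":0,"wz":0},{"tx":0,"ty":0,"tz":1.5,"wx":0,"wy":0,"wz":0},{"tx":0,"ty":0,"tz":2,"wx":0,"wy":0,"wz":0},{"tx":0,"ty":0,"tz":2,"wx":0,"wy":0,"wz":0}]'
```

```text
clock: 27.98
ee_pos: [465.3, -245.2, 61.4]
eef_rot: [179.9, 0.0, 171.7]
contact_force: [3.6, 0.9, -8.2]
grip_width: 24.6
gripper_force: 45.0
clock: 28.4
ee_pos: [465.3, -245.3, 59.7]
eef_rot: [180.0, 0.0, 171.7]
contact_force: [3.3, 1.3, -5.8]
grip_width: 24.5
gripper_force: 45.0
```

```bash
python3 -m handwheel '[{"tx":0,"ty":0,"tz":0.5,"wx":0,"wy":0,"wz":0},{"tx":0,"ty":0,"tz":0.5,"wx":0,"wy":0,"wz":0},{"tx":0,"ty":0,"tz":0.5,"wx":0,"wy":0,"wz":0},{"tx":0,"ty":0,"tz":0.5,"wx":0,"wy":0,"wz":0},{"tx":0,"ty":0,"tz":0.5,"wx":0,"wy":0,"wz":0}]' 50
python3 -m handwheel '[{"tx":0,"ty":0,"tz":-5,"wx":0,"wy":0,"wz":0},{"tx":0,"ty":0,"tz":-20,"wx":0,"wy":0,"wz":0},{"tx":0,"ty":0,"tz":-40,"wx":0,"wy":0,"wz":0},{"tx":0,"ty":0,"tz":-65,"wx":0,"wy":0,"wz":0},{"tx":0,"ty":0,"tz":-90,"wx":0,"wy":0,"wz":0}]'
python3 -m handwheel '[{"tx":10,"ty":-20,"tz":-10,"wx":0,"wy":0,"wz":0},{"tx":20,"ty":-20,"tz":-20,"wx":0,"wy":0,"wz":0},{"tx":30,"ty":-20,"tz":-20,"wx":0,"wy":0,"wz":0},{"tx":30,"ty":-20,"tz":-20,"wx":0,"wy":0,"wz":0},{"tx":30,"ty":-20,"tz":-20,"wx":0,"wy":0,"wz":0}]'
python3 - <<'E'
from kn import *
im,d,k=snap("wrist"); print("wrist",knob(im,d,k)); rel([0,0,0],0)
im,d,k=snap("side"); im2=im.copy(); im2[:, :300]=0; im2[:190]=0; im2[:,400:]=0; print("side",knob(im2,d,k))
cv2.imwrite("pics/s6.png",cv2.resize(im[150:290,290:470],None,fx=4,fy=4))
E
```

```text
clock: 28.82
ee_pos: [465.3, -245.4, 59.2]
eef_rot: [180.0, 0.1, 171.7]
contact_force: [0.5, -0.1, 0.2]
grip_width: 45.1
gripper_force: 0.0
clock: 29.23
ee_pos: [464.9, -245.1, 150.0]
eef_rot: [179.9, -0.0, 171.7]
contact_force: [-0.5, -0.0, 0.1]
grip_width: 46.0
gripper_force: 0.0
clock: 29.65
ee_pos: [432.2, -260.3, 168.5]
eef_rot: [179.9, 0.0, 171.7]
contact_force: [-0.4, 1.2, -0.6]
grip_width: 46.1
gripper_force: 0.0
wrist (array([ 461.7, -245.3]), 12.1, np.float64(87.4), array([ 462.4, -245. ,   86.5]), array([ 332,  218,   34,   39, 1052], dtype=int32))
t [465.4 195.1 168.7] w [ 2.0000e-04 -2.7000e-03  2.9973e+00] |t| 532.1 deg 171.7 now [ 432.5 -260.3  168.3] [179.9   -0.   171.73] clk 29.7 grip 46.2 0.0 F [ 0.1  0.2 -0.2]
side (array([ 461. , -247.7]), 10.9, np.float64(89.3), array([ 461.7, -247. ,   87.8]), array([357, 253,   8,   7,  48], dtype=int32))
```

View pics/s6.png

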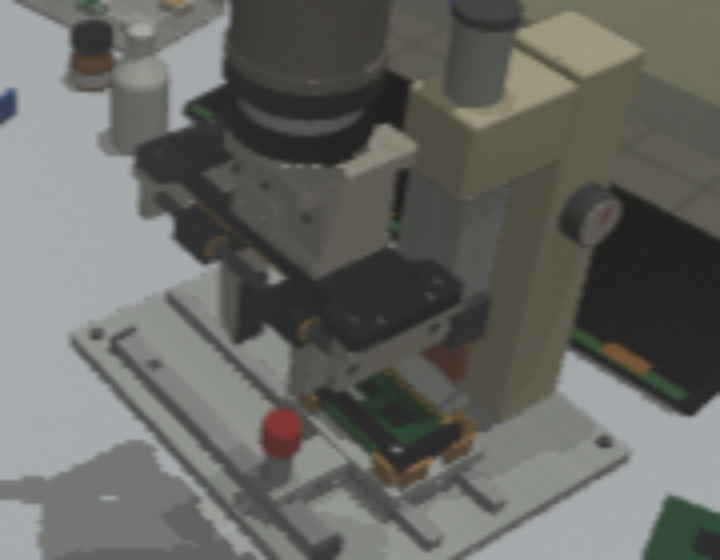

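The knob top is back at the pinned height (87.4 mm against 87.6 mm before). The carriage is under the head with the carrier seated at about (395,415). I'll back off and hand in.

```bash
python3 -m handwheel '[{"tx":15,"ty":0,"tz":-10,"wx":0,"wy":0,"wz":0},{"tx":35,"ty":0,"tz":-20,"wx":0,"wy":0,"wz":0},{"tx":50,"ty":0,"tz":-30,"wx":0,"wy":0,"wz":0},{"tx":50,"ty":0,"tz":-30,"wx":0,"wy":0,"wz":0},{"tx":50,"ty":0,"tz":-30,"wx":0,"wy":0,"wz":0}]'
python3 -c "
from h import *
print(ctrl.finish_job())"
```

```text
clock: 30.17
ee_pos: [383.5, -253.7, 198.9]
eef_rot: [180.0, 0.1, 171.7]
contact_force: [0.2, -0.4, 0.3]
grip_width: 45.8
gripper_force: 0.0
the job is handed in; nothing more can be done
None
```

The green carrier is seated in the nest with its gold contacts towards the column, the carriage is under the head with the pin home in the bonding hole, and I handed the job in at about 30 s; it returned no verdict.

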